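Wedge the bench pin into its dovetail mount and clamp it

TASK

Fit the wooden bench pin into its mount: tail first along the tapered dovetail way, pushed home firmly but not rammed, until it sits square and is wedged so tight that it stays gripped when you let go. Then swing the clamp lever over and press it down so that its foot bears on the pin. Leave the other things on the table where they are.

Things in the scene. Friction and masses are not known exactly. Their poses are not given: they have to be found in the camera images.
- mount: Grey cast block screwed to the table: 145 x 108 mm, 26 mm high, 148 mm wide over its low screw flanges. Origin on the table; +x is the way the pin slides in, +y left of that, z up. The flat bed on top, 26 mm above the table, runs from x = -80 to +65 mm: an open apron as far as x = -10 mm, then the dovetail way between two dark cheeks, 17 mm high, open at the far end too.
- cheek: Right-hand cheek of the way, part of the mount; origin and axes are the mount's. A wedged pin presses on its side face. The left side of the way is faced instead with a brass gib strip, screwed a little tighter or looser each time.
- way_mouth (a point): Middle of the mouth of the way, on the bed (mount x = -10 mm, y = 0, 26 mm above the table); axes as the mount. The way is 62 mm wide here (give or take 1.5 mm) at the bed and narrows inwards, each side by 3.5 degrees; its sides are undercut by 15 degrees, so the tail cannot be dropped in between the cheeks: it is laid on the apron and slid in.
- pin: Bench pin: flat waxed beech, 135 mm long, 14 mm thick, about 110 g. Tail 75 mm long, dovetail-sided, 62 mm wide underneath at its shoulders, 53 mm at its leading end; nose 60 mm long, 34 mm wide, with a V notch 12 mm wide and 24 mm deep in its end between two 11 mm prongs. Origin under the middle of the shoulder line; +x from nose to tail. It balances 17 mm behind the shoulders, in the tail.
- pin_nose (a point): Middle of the pin's nose, half-way up (7 mm above its underside), 22 mm in front of the shoulders: the place to grasp it, across the 34 mm. Axes as the pin.
- pin_shoulder (a point): Middle of the pin's shoulder line, half-way up; axes as the pin (at home those of the mount). Tight, it stands anywhere from mount x = -26 to +4 mm: where depends on the gib and can only be felt. The pin slides almost freely, then binds within 2 to 4 mm; a steady push of 12 to 22 N wedges it tight, over 25 N may overdrive it.
- pin_end (a point): Middle of the nose's end, between the prongs, half-way up, 60 mm in front of the shoulders: the end to push on. Axes as the pin.
- foot: Black rubber foot, 11 x 11 mm, under the lever, 38 mm from its hinge; origin 6 mm under the lever's middle line, the underside 10.5 mm below that. With the lever shut it stands on the pin's tail.
- lever (a joint): Angle of the steel clamp lever on the left cheek, rad. 0 is shut: it lies level across the way, pointing to the mount's -y, its foot on top of the pin; it grows as the lever is raised (1.57 upright; starts at 1.15 to 1.75). The hinge is stiff: it stays where left, takes about 3 N at the thumb plate to move, and keeps the foot pressing after a press of 8 N or more on the plate.
- lever_hinge (a point): The lever's hinge axis, parallel to the mount's x, at mount x = 34, y = 46 mm, 56 mm above the table; axes as the mount. The lever is a bar 12 mm wide and 8 mm thick that reaches 106 mm from here.
- lever_plate (a point): Middle of the outer face of the lever's thumb plate (24 x 38 x 8 mm), 87 mm from the hinge and 4 mm off the lever's middle line; this face looks up when shut and to the mount's +y when upright. Push here to shut the lever.
- spool_a: Spool of dark thread, 45 x 28 x 38 mm, standing loose near the pin; origin at its underside. Leave it.
- cutter: Rotary cutter with a bent orange handle, 45 x 164 x 27 mm, lying loose nearer the robot; origin at its underside. Leave it.
- glue: Yellow glue stick, 23 mm across and 89 mm tall, standing loose behind the mount at the table's left edge; origin at its underside. Leave it.

How it is judged:
At the end, for the whole second after the job is handed in: The pin lies flat in the way, tail first, its shoulders between 31 mm before and 10 mm past the mount's middle, square within 2 degrees, wedged so that the right cheek grips it with over 12 N; the lever is shut (below 0.06 rad), its foot pressing the pin with over 1 N; the pin is at rest (contact force between pin and cheek above 12 N and angle between the x axis of pin_shoulder and the x axis of mount, either way round below 0.035 rad and x of pin_shoulder in the frame of mount between -0.031 and 0.01 m and x of pin_nose in the frame of mount below -0.01 m and z of pin_shoulder in the frame of mount between 0.03 and 0.036 m and value of joint lever below 0.06 rad and contact force between pin and foot above 1 N and linear speed of pin below 0.01 m/s); the robot touches nothing.
It fails at once if the pin is rammed in: it presses on the right cheek with more than 42 N (contact force between pin and cheek above 42 N).
It fails at once if the spool, the cutter or the glue stick is shifted by more than 30 mm (distance of any of spool_a, cutter, glue from where it was at the start of the episode above 0.03 m).
It also fails if it takes over 50 s, if anything falls off the work surface, if the arm or the gripper's body presses on something with over 40 N, if the wrist force passes 120 N, or if a joint passes its speed limit or range.

ROBOT

A 6-joint arm with a two-finger parallel gripper is mounted at the origin on a cart in front of the work surface, level with it; the furniture and walls round the work are solid. World frame = base frame: x ahead of the robot, y to its left, z up, the work surface at z = 0. Lengths are in m, angles in rad, forces in N, time in s.
With the tool pointing down it reaches from about 0.325 to 0.775 m from the base axis. Payload 5.5 kg.
Tool frame: the origin (TCP) lies between the finger pads; the fingertips stand 17 mm ahead of it and the grasp point (between the pads) lies 2 mm behind it (ctrl.tcp_to_tips is the distance from the TCP to the fingertips, in m); z points along the fingers, y is the direction in which the jaws open and shut (so a half turn about z gives the same grasp; the last joint's range is limited). The gripper opens to 88 mm and grips with 3 to 60 N. Pads are 20 mm wide; open, the fingers measure 115 mm over their backs; the gripper's body (75 mm by 178 mm) begins 61 mm behind the grasp point.
Start: joints at [1.193, 0.091, 1.231, -0, 1.82, -0.057], TCP at [0.189, 0.569, 0.24] pointing down, gripper open.
Joint ranges: [-2.87, 2.87], [-0.86, 2.18], [0.17, 2.46], [-1.51, 4.65], [0.06, 2.69], [-2.65, 2.65]. Speed limits (rad/s): [2.57, 2.57, 3.01, 3.14, 3.14, 3.14].

INTERFACE

Orientations are given as a unit quaternion [w, x, y, z].
In Python, from station import ctrl, imaging, ticket gives the robot as it stands.
- The arm moves only by the tool servo_tool, never from a script. Its argument "deltas" is a list of rows, each an object of numbers: "tx", "ty", "tz": the shift along the tool's x, y, z in m; "roll": the turn about the tool's z in rad; "jaw": the opening, from 0 (shut) to 1 (fully open). In form: [{"tx": .., "ty": .., "tz": .., "roll": .., "jaw": ..}, ...]. A call has 1 to 20 rows; each row is the pose to reach, as a shift and turn from the pose commanded when the call began, along the tool's axes at that moment; what a row does not reach only later rows make up. A row lasts 1/12 s, in which the tool goes at most 41.7 mm and 7.16 degrees, less where a joint would pass 70% of its speed; a pose out of reach is approached as far as the arm can. A call with a gripper value outside its range is refused whole. The fingers move at their own pace and stop on an object; "force" is the grip in N (left out, the last holds). Time passes only in rows, so rows that repeat a pose let the fingers close. It gives the time, the measured TCP pose, the force and the opening at its end, in the units of the state.
- ctrl.observe(): the state, without advancing time (a new reading comes with each control period).
- imaging.get_image(name): name is "scene" or "top" or "wrist"; returns the picture (384x512x3 uint8, blue, green, red); there is no depth.
- imaging.camera_model(name): a dict with "intrinsics" (3x3 intrinsics, pixels), "eye" and "orientation" of the camera in the world. Camera axes: x right, y up, looking along -z (the intrinsics and any distortion apply to the point x, -y, -z); pixel columns grow to the right and rows downward; lengths in m; the calibration is good to about 2 mm. A picture is of the moment at which its call begins: read the wrist's pose just before it. camera_model takes no time and is no camera call; for the wrist camera it gives the pose at the moment of the call.
- ticket.sign_off(): hands the job in, once; it reports no verdict.
The state is a dict: "t": time; "joint_positions": joint angles; "qvel": joint speeds; "effort": joint torques, N m; "position": TCP position; "tcp_rot": TCP orientation; "ft_force": force on the tool from outside, world axes, zero at the start; "wrist_torque": the same for the moment, N m; "finger_gap": finger opening in m.
Only numpy, scipy, OpenCV 4.12 (cv2) and the standard library are available. Lean on these libraries where they do the work, as an engineer would, in place of code of your own. Each camera call takes 0.05 s, during which the arm holds its last target.

## Working session

There is one attempt and no reset: what is moved stays moved. The work goes in short steps, Python scripts to look and compute and a tool call to move; the robot and the scene stay as the last step left them, time stands still between calls to the robot, and variables do not carry over. Pictures are saved under pics/ and viewed, and the job is handed in when it is done.

Besides the shell and the picture viewer there is one more tool, called after ">>>" by a JSON object that holds its "method" and its "body". servo_tool: Moves the arm, as the interface text tells. Its arguments: {"type":"object","properties":{"deltas":{"type":"array"},"force":{"type":"number"}},"required":["deltas"]}

```bash
ls; mkdir -p pics; python3 - <<'E'
from station import ctrl, imaging
import cv2, numpy as np
print(ctrl.observe())
for n in ("scene","top","wrist"):
    m=imaging.camera_model(n); print(n,m)
    cv2.imwrite(f"pics/{n}0.png",imaging.get_image(n))
E
```

```text
pics
{'t': 0.0, 'joint_positions': array([ 1.19328322e+00,  9.18146010e-02,  1.23185173e+00, -3.72816827e-05,
        1.81978454e+00, -5.67303597e-02]), 'qvel': array([-0.00061385,  0.00040121,  0.00035759, -0.00130943,  0.00214842,
       -0.00129985]), 'effort': array([-4.91093906e-04, -4.46448183e+01, -4.06443286e+01,  6.99733011e-02,
        2.93748162e-02, -1.51445493e-04]), 'position': array([0.18912161, 0.56914503, 0.23855263]), 'tcp_rot': array([-1.82503387e-04,  1.59709020e-01,  9.87163697e-01, -9.11191625e-04]), 'ft_force': array([ 0.13604571,  0.49685339, -0.74461362]), 'wrist_torque': array([-0.03465233,  0.04684597, -0.03399974]), 'finger_gap': 0.08787416378763556}
scene {'intrinsics': array([[396.80904477,   0.        , 252.17690681],
       [  0.        , 396.80904477, 192.61761183],
       [  0.        ,   0.        ,   1.        ]]), 'eye': array([0.08826547, 0.30695652, 0.83457002]), 'orientation': array([-0.3002781 , -0.10768922,  0.32990035,  0.88848289])}
top {'intrinsics': array([[465.42496049,   0.        , 256.79588151],
       [  0.        , 465.42496049, 184.5698488 ],
       [  0.        ,   0.        ,   1.        ]]), 'eye': array([ 0.2828935 , -0.26456995,  1.1263902 ]), 'orientation': array([-0.69245912, -0.07508424,  0.06367312,  0.71470865])}
wrist {'intrinsics': array([[325.45851795,   0.        , 252.93245606],
       [  0.        , 325.45851795, 194.35403242],
       [  0.        ,   0.        ,   1.        ]]), 'eye': array([0.11978385, 0.59244919, 0.3840635 ]), 'orientation': array([ 0.80350757, -0.10746489, -0.07597828,  0.58056367])}
```

View pics/scene0.png

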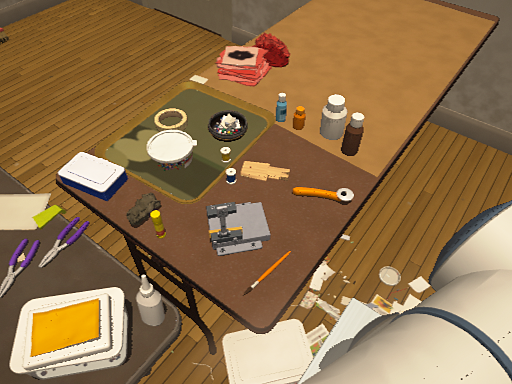

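View pics/top0.png

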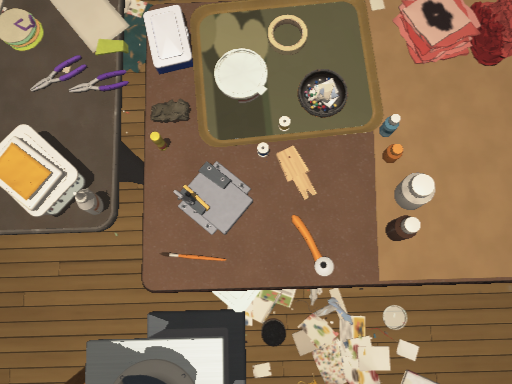

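View pics/wrist0.png

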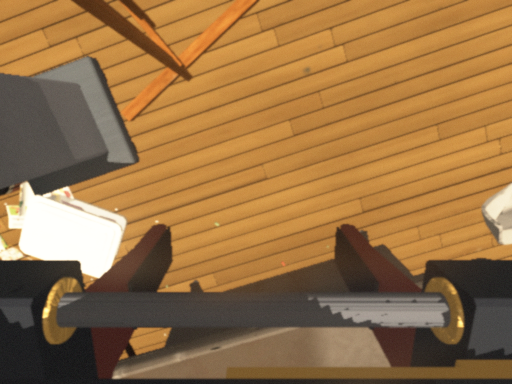

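The overview shows the mount around top (214,198), the pin around (297,172), the spool at (263,149), the cutter at (310,240), the glue stick at (157,139). Next I'll enlarge the pin and mount.

```bash
cat > h.py <<'E'
import numpy as np, cv2
from scipy.spatial.transform import Rotation as R
from station import ctrl, imaging
def rot(q): return R.from_quat([q[1],q[2],q[3],q[0]]).as_matrix()
def proj(m,P):
    P=np.atleast_2d(P); c=(P-m["eye"])@rot(m["orientation"]); c=c*[1,-1,-1]
    u=c@m["intrinsics"].T; return u[:,:2]/u[:,2:]
def back(m,uv,z):
    d=np.linalg.inv(m["intrinsics"])@[uv[0],uv[1],1]; d=rot(m["orientation"])@(d*[1,-1,-1])
    return m["eye"]+d*(z-m["eye"][2])/d[2]
def crop(im,x0,y0,w,h,s,name):
    c=cv2.resize(im[y0:y0+h,x0:x0+w],None,fx=s,fy=s,interpolation=cv2.INTER_CUBIC)
    for i in range(0,w,10):
        cv2.line(c,(i*s,0),(i*s,6 if i%50 else 14),(0,255,255),1); cv2.putText(c,str(x0+i),(i*s,24),0,.35,(0,255,255),1) if i%20==0 else 0
    for j in range(0,h,10):
        cv2.line(c,(0,j*s),(6,j*s),(0,255,255),1); cv2.putText(c,str(y0+j),(8,j*s+4),0,.35,(0,255,255),1) if j%20==0 else 0
    cv2.imwrite(name,c)
E
python3 - <<'E'
from h import *
t=cv2.imread("pics/top0.png"); s=cv2.imread("pics/scene0.png")
crop(t,165,150,100,95,6,"pics/tm.png"); crop(t,245,135,90,70,8,"pics/tp.png"); crop(s,195,150,110,110,5,"pics/sm.png")
E
```

```text
(no output)
```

View pics/tm.png

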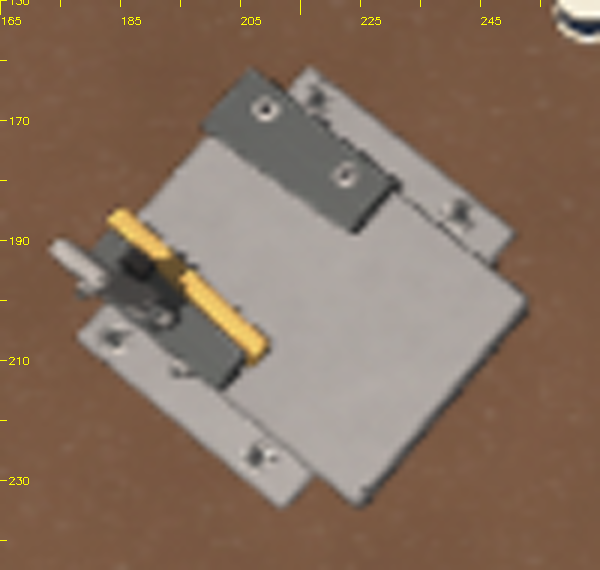

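View pics/tp.png

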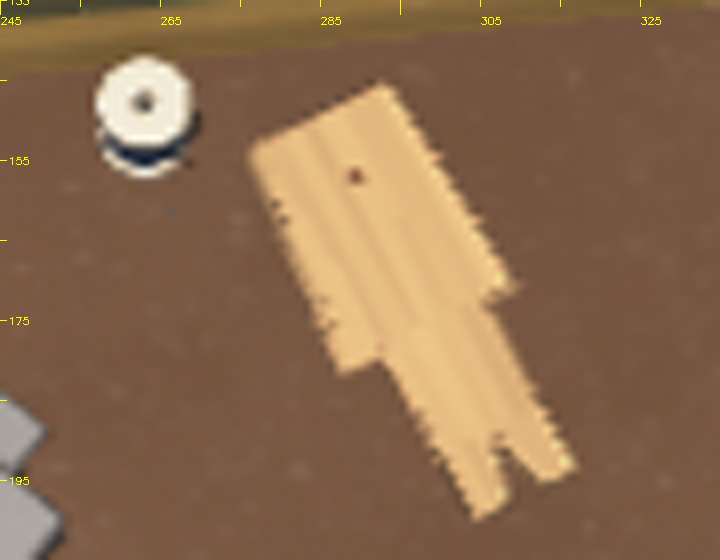

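View pics/sm.png

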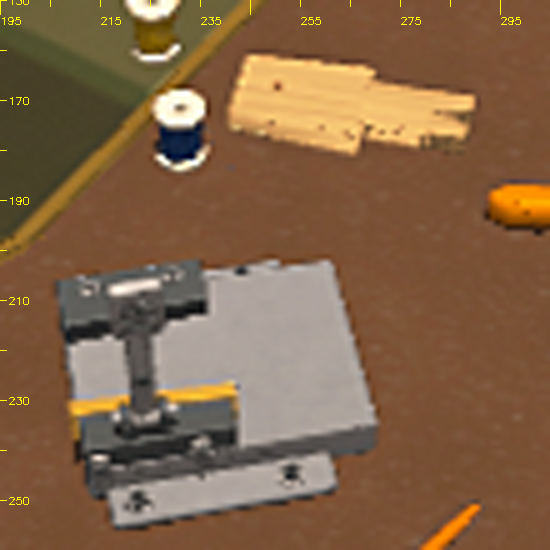

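```bash
cat > fit0.py <<'E'
from h import *
from scipy.optimize import least_squares
T=imaging.camera_model("top"); S=imaging.camera_model("scene")
def up(X,s,x0,y0): X=np.array(X,float); return (X+.5)/s-.5+[x0,y0]
def fit(obs,g):
    def res(p):
        c,s=np.cos(p[2]),np.sin(p[2]); r=[]
        for m,uv,P in obs:
            w=[p[0]+c*P[0]-s*P[1],p[1]+s*P[0]+c*P[1],P[2]]
            r.append((proj(m,w)[0]-uv))
        return np.ravel(r)
    o=least_squares(res,g,loss="soft_l1"); print(o.x,np.degrees(o.x[2])); print(res(o.x).reshape(-1,2).round(1).tolist()); return o.x
tm=lambda X:up(X,6,165,150); tp=lambda X:up(X,8,245,135); sm=lambda X:up(X,5,195,150)
pin=[((-.06,.017,.014),(475,520),(467,138)),((-.06,-.017,.014),(577,468),(474,97)),((.075,.02275,.014),(252,153),(230,122)),((.075,-.02275,.014),(387,85),(250,55)),((0,.031,0),(340,372),(357,153)),((0,-.031,0),(517,288),None)]
mo=[((-.08,-.054,.026),(526,298),(332,262)),((-.08,.054,.026),(355,500),(377,425)),((.065,-.054,.043),(250,68),(58,282)),((-.01,-.054,.043),(402,185),(205,263))]
for name,L,f,z in (("pin",pin,tp,0),("mount",mo,tm,0)):
    g=list(back(T,f(L[0][1]),.02)[:2])+[0]
    a=[(T,f(u),P) for P,u,v in L]; b=[(S,sm(v),P) for P,u,v in L if v]
    d=back(T,f(L[2][1]),.014)-back(T,f(L[0][1]),.014); g[2]=np.arctan2(d[1],d[0])
    print(name); fit(a,g); fit(b,g); fit(a+b,g)
for n,uv,z in (("spool",(262.5,147),.038),("glue",(156,136),.089)): print(n,back(T,uv,z))
print("cutter",back(T,(297,218),.02),back(T,(323,267),.02))
E
python3 fit0.py
```

```text
pin
[ 0.52500871 -0.3527847   0.44458366] 25.472767537199722
[[0.2, 0.2], [-0.1, 0.3], [0.1, -0.9], [-0.5, -0.6], [0.1, 0.8], [0.1, 0.0]]
[ 0.5247713  -0.35235726  0.46182071] 26.460377692266857
[[0.1, 0.1], [0.2, -0.3], [0.2, -2.0], [-0.6, 0.3], [0.1, 1.0]]
[ 0.52493779 -0.35274079  0.44894873] 25.72286720418888
[[0.3, 0.2], [-0.1, 0.2], [-0.0, -0.7], [-0.7, -0.5], [0.1, 0.9], [0.1, 0.0], [-0.0, 0.1], [0.3, -0.2], [0.2, -2.3], [-0.4, 0.0], [-0.0, 0.9]]
mount
[ 0.47868365 -0.14409269  0.8488451 ] 48.63524140907663
[[0.7, 0.2], [0.0, 1.3], [0.2, -0.5], [-1.4, -0.6]]
[ 0.47732459 -0.14207905  0.84508937] 48.42005393590916
[[0.3, -0.2], [0.5, 0.6], [-0.3, -0.1], [-0.7, -0.6]]
[ 0.47812727 -0.14333549  0.84806075] 48.5903015088213
[[0.4, 0.4], [-0.3, 1.6], [-0.1, -0.3], [-1.7, -0.4], [0.3, -0.6], [0.6, 0.1], [-0.2, -0.4], [-0.7, -1.0]]
spool [ 0.59220009 -0.26674996  0.038     ]
glue [ 0.6129952  -0.01939309  0.089     ]
cutter [ 0.41896883 -0.34341157  0.02      ] [ 0.30210101 -0.39865734  0.02      ]
```

```bash
cat >> h.py <<'E'
def Rt(yaw):  # tool down, tool x at yaw
    c,s=np.cos(yaw),np.sin(yaw); return np.array([[c,s,0],[s,-c,0],[0,0,-1.]])
def plan(pos,yaw,o=None):
    o=o or ctrl.observe(); Rc=rot(o["tcp_rot"]); d=Rc.T@(np.array(pos)-o["position"])
    y0=np.arctan2(Rc[1,0],Rc[0,0]); r=-(yaw-y0); r=(r+np.pi)%(2*np.pi)-np.pi
    print("deltas",d.round(4),"roll",round(r,4)); return d,r
def fr(p,L):  # planar pose p, local L -> world
    c,s=np.cos(p[2]),np.sin(p[2]); return np.array([p[0]+c*L[0]-s*L[1],p[1]+s*L[0]+c*L[1],L[2]])
PIN=[.5249,-.3527,.4490]; MT=[.4781,-.1433,.8481]
E
python3 - <<'E'
from h import *
o=ctrl.observe(); W=imaging.camera_model("wrist")
Rc=rot(o["tcp_rot"]); off=Rc.T@(W["eye"]-o["position"]); Rcam=Rc.T@rot(W["orientation"])
print(off.round(4)); print(Rcam.round(3))
np.savez("wc.npz",off=off,R=Rcam)
for dx,z in ((0,.12),(-.03,.12),(-.03,.2),(-.06,.2),(-.1,.15)):
    p=fr(PIN,(-.022+dx,0,z)); Rn=Rt(PIN[2])
    q=R.from_matrix(Rn@Rcam).as_quat(); m=dict(W,eye=p+Rn@off,orientation=[q[3],q[0],q[1],q[2]])
    print(dx,z,[proj(m,fr(PIN,L))[0].round(0).tolist() for L in ((-.06,.017,.014),(-.06,-.017,.014),(0,.031,0),(0,-.031,0),(.075,.023,.014),(.075,-.023,.014))])
plan(fr(PIN,(-.052,0,.20)),PIN[2])
E
```

```text
[ 0.0732 -0.     -0.1454]
[[ 0.001  0.965  0.261]
 [ 1.    -0.001  0.001]
 [ 0.001  0.261 -0.965]]
0 0.12 [[233.0, 244.0], [273.0, 244.0], [216.0, 170.0], [291.0, 170.0], [222.0, 72.0], [285.0, 72.0]]
-0.03 0.12 [[232.0, 210.0], [274.0, 210.0], [215.0, 134.0], [292.0, 134.0], [221.0, 27.0], [286.0, 27.0]]
-0.03 0.2 [[237.0, 187.0], [269.0, 187.0], [223.0, 127.0], [283.0, 127.0], [229.0, 47.0], [278.0, 47.0]]
-0.06 0.2 [[237.0, 158.0], [270.0, 158.0], [223.0, 97.0], [284.0, 97.0], [228.0, 11.0], [279.0, 12.0]]
-0.1 0.15 [[233.0, 120.0], [273.0, 120.0], [216.0, 46.0], [290.0, 46.0], [222.0, -68.0], [285.0, -68.0]]
deltas [-0.572  -0.8051  0.0399] roll 2.3718
```

```bash
python3 - <<'E'
from h import *
plan(fr(PIN,(-.022,0,.20)),PIN[2])
E
```

```text
deltas [-0.5935 -0.7843  0.0399] roll 2.3718
```

>>> {"method": "servo_tool", "body": {"deltas": [{"tx": -0.5935, "ty": -0.7843, "tz": 0.0399, "roll": 2.3718, "jaw": 1}, {"tx": -0.5935, "ty": -0.7843, "tz": 0.0399, "roll": 2.3718, "jaw": 1}, {"tx": -0.5935, "ty": -0.7843, "tz": 0.0399, "roll": 2.3718, "jaw": 1}, {"tx": -0.5935, "ty": -0.7843, "tz": 0.0399, "roll": 2.3718, "jaw": 1}, {"tx": -0.5935, "ty": -0.7843, "tz": 0.0399, "roll": 2.3718, "jaw": 1}, {"tx": -0.5935, "ty": -0.7843, "tz": 0.0399, "roll": 2.3718, "jaw": 1}, {"tx": -0.5935, "ty": -0.7843, "tz": 0.0399, "roll": 2.3718, "jaw": 1}, {"tx": -0.5935, "ty": -0.7843, "tz": 0.0399, "roll": 2.3718, "jaw": 1}, {"tx": -0.5935, "ty": -0.7843, "tz": 0.0399, "roll": 2.3718, "jaw": 1}, {"tx": -0.5935, "ty": -0.7843, "tz": 0.0399, "roll": 2.3718, "jaw": 1}, {"tx": -0.5935, "ty": -0.7843, "tz": 0.0399, "roll": 2.3718, "jaw": 1}, {"tx": -0.5935, "ty": -0.7843, "tz": 0.0399, "roll": 2.3718, "jaw": 1}, {"tx": -0.5935, "ty": -0.7843, "tz": 0.0399, "roll": 2.3718, "jaw": 1}, {"tx": -0.5935, "ty": -0.7843, "tz": 0.0399, "roll": 2.3718, "jaw": 1}, {"tx": -0.5935, "ty": -0.7843, "tz": 0.0399, "roll": 2.3718, "jaw": 1}, {"tx": -0.5935, "ty": -0.7843, "tz": 0.0399, "roll": 2.3718, "jaw": 1}, {"tx": -0.5935, "ty": -0.7843, "tz": 0.0399, "roll": 2.3718, "jaw": 1}, {"tx": -0.5935, "ty": -0.7843, "tz": 0.0399, "roll": 2.3718, "jaw": 1}, {"tx": -0.5935, "ty": -0.7843, "tz": 0.0399, "roll": 2.3718, "jaw": 1}, {"tx": -0.5935, "ty": -0.7843, "tz": 0.0399, "roll": 2.3718, "jaw": 1}]}}

```text
t: 1.82
position: [0.4567, -0.2214, 0.2055]
tcp_rot: [-0.0, 0.976, 0.219, 0.0]
ft_force: [1.2, 1.1, -0.3]
finger_gap: 0.0877
```

```bash
python3 - <<'E'
from h import *
print(ctrl.observe()["position"],ctrl.observe()["t"])
plan(fr(PIN,(-.022,0,.12)),PIN[2])
E
```

```text
[ 0.45668183 -0.22142989  0.20549897] 1.8167
deltas [-0.0165  0.148   0.0855] roll -0.0072
```

>>> {"method": "servo_tool", "body": {"deltas": [{"tx": -0.016, "ty": 0.12, "tz": 0.02}, {"tx": -0.016, "ty": 0.14, "tz": 0.03}, {"tx": -0.016, "ty": 0.14, "tz": 0.05}, {"tx": -0.016, "ty": 0.14, "tz": 0.085}, {"tx": -0.016, "ty": 0.14, "tz": 0.085}, {"tx": -0.016, "ty": 0.14, "tz": 0.085}, {"tx": -0.016, "ty": 0.14, "tz": 0.085}]}}

```text
validation failed for argument at $.de...
```

```bash
python3 - <<'E'
from h import *
o=ctrl.observe(); W=imaging.camera_model("wrist"); im=imaging.get_image("wrist")
import pickle; pickle.dump((W,o),open("w1.pkl","wb"))
print(o["t"],o["position"],o["qvel"].round(3),o["joint_positions"].round(3))
cv2.imwrite("pics/w1.png",im); crop(im,170,40,160,220,3,"pics/w1c.png")
plan(fr(PIN,(-.022,0,.12)),PIN[2])
E
```

```text
1.8167 [ 0.45668183 -0.22142989  0.20549897] [-0.684  0.928 -0.781  0.005 -0.156 -0.854] [-0.519 -0.163  1.539  0.     1.765  0.61 ]
deltas [-0.0146  0.1425  0.0826] roll -0.0062
```

View pics/w1c.png

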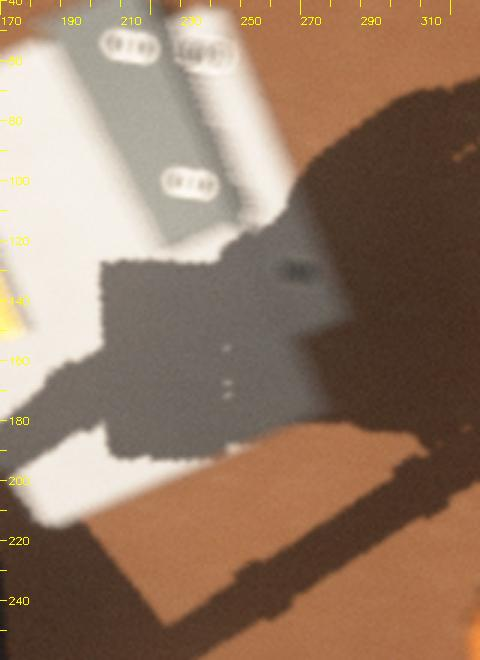

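The move was refused because every row needs all the fields, so this picture was taken mid-motion and shows only the mount. I'll repeat it with full rows.

>>> {"method": "servo_tool", "body": {"deltas": [{"tx": -0.014, "ty": 0.12, "tz": 0.02, "roll": 0, "jaw": 1}, {"tx": -0.014, "ty": 0.137, "tz": 0.04, "roll": 0, "jaw": 1}, {"tx": -0.014, "ty": 0.137, "tz": 0.06, "roll": 0, "jaw": 1}, {"tx": -0.014, "ty": 0.137, "tz": 0.082, "roll": 0, "jaw": 1}, {"tx": -0.014, "ty": 0.137, "tz": 0.082, "roll": 0, "jaw": 1}, {"tx": -0.014, "ty": 0.137, "tz": 0.082, "roll": 0, "jaw": 1}, {"tx": -0.014, "ty": 0.137, "tz": 0.082, "roll": 0, "jaw": 1}]}}

```text
t: 2.45
position: [0.5034, -0.3481, 0.1242]
tcp_rot: [-0.0, 0.975, 0.223, -0.0]
ft_force: [-0.6, 0.3, 0.0]
finger_gap: 0.0882
```

```bash
python3 - <<'E'
from h import *
o=ctrl.observe(); W=imaging.camera_model("wrist"); im=imaging.get_image("wrist")
import pickle; pickle.dump((W,o),open("w1.pkl","wb"))
print(o["t"],o["position"],o["qvel"].round(3),o["joint_positions"].round(3))
cv2.imwrite("pics/w1.png",im); crop(im,170,40,190,220,3,"pics/w1c.png")
plan(fr(PIN,(-.022,0,.12)),PIN[2])
E
```

```text
2.45 [ 0.50344897 -0.34814659  0.12421684] [ 0.015 -0.045 -0.025  0.002 -0.     0.   ] [-0.661  0.132  1.391  0.     1.619  0.461]
deltas [-0.0052  0.0132  0.0058] roll 0.0007
```

View pics/w1c.png

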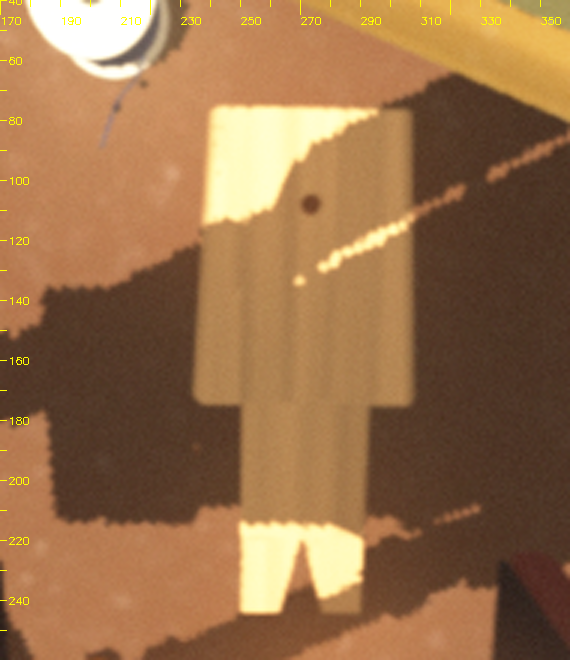

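```bash
python3 - <<'E'
from h import *
import pickle
from scipy.optimize import least_squares
W,o=pickle.load(open("w1.pkl","rb"))
up=lambda X:(np.array(X,float)+.5)/3-.5+[170,40]
L=[((-.06,.017,.014),(240,614)),((-.06,-.017,.014),(361,614)),((0,.031,0),(193,402)),((0,-.031,0),(414,402)),((.075,.0265,0),(211,107)),((.075,-.0265,0),(412,108)),((0,.017,.014),(241,405)),((0,-.017,.014),(369,405)),((-.036,0,.014),(301,540))]
def res(p): return np.ravel([proj(W,fr(p,P))[0]-up(u) for P,u in L])
s=least_squares(res,PIN,loss="soft_l1"); print(s.x.round(4),np.degrees(s.x[2])); print(res(s.x).reshape(-1,2).round(1).tolist())
p=s.x
plan(fr(p,(-.024,0,.020)),p[2],o)
E
```

```text
[ 0.5243 -0.3534  0.4375] 25.066277974188722
[[-0.0, -0.3], [-0.3, 0.2], [-0.1, -2.5], [-0.2, -1.6], [-0.6, 1.6], [0.2, 2.1], [0.4, 0.1], [0.2, 0.7], [0.4, -2.1]]
deltas [-0.0074  0.0136  0.1042] roll 0.0116
```

>>> {"method": "servo_tool", "body": {"deltas": [{"tx": -0.007, "ty": 0.0136, "tz": 0.03, "roll": 0.0116, "jaw": 1}, {"tx": -0.007, "ty": 0.0136, "tz": 0.06, "roll": 0.0116, "jaw": 1}, {"tx": -0.007, "ty": 0.0136, "tz": 0.075, "roll": 0.0116, "jaw": 1}, {"tx": -0.007, "ty": 0.0136, "tz": 0.075, "roll": 0.0116, "jaw": 1}, {"tx": -0.007, "ty": 0.0136, "tz": 0.075, "roll": 0.0116, "jaw": 1}]}}

```text
t: 2.92
position: [0.5036, -0.3633, 0.0507]
tcp_rot: [0.001, 0.976, 0.218, 0.001]
ft_force: [-0.0, 0.1, 1.4]
finger_gap: 0.0878
```

```bash
sed -i 's/^PIN=.*/PIN=[.5243,-.3534,.4375]; MT=[.4781,-.1433,.8481]/' h.py; python3 - <<'E'
from h import *
o=ctrl.observe(); print(o["t"],o["position"],o["ft_force"],o["qvel"].round(3))
plan(fr(PIN,(-.024,0,.020)),PIN[2],o)
E
```

```text
2.9167 [ 0.5036408  -0.3632896   0.05073906] [-0.03359705  0.12073125  1.37247967] [-0.002 -0.019 -0.042  0.     0.001  0.   ]
deltas [-0.0011 -0.0003  0.0307] roll 0.001
```

>>> {"method": "servo_tool", "body": {"deltas": [{"tx": -0.001, "ty": 0, "tz": 0.02, "roll": 0.001, "jaw": 1}, {"tx": -0.001, "ty": 0, "tz": 0.029, "roll": 0.001, "jaw": 1}, {"tx": -0.001, "ty": 0, "tz": 0.029, "roll": 0.001, "jaw": 1}, {"tx": -0.001, "ty": 0, "tz": 0.029, "roll": 0.001, "jaw": 0.2}, {"tx": -0.001, "ty": 0, "tz": 0.029, "roll": 0.001, "jaw": 0.2}, {"tx": -0.001, "ty": 0, "tz": 0.029, "roll": 0.001, "jaw": 0.2}, {"tx": -0.001, "ty": 0, "tz": 0.029, "roll": 0.001, "jaw": 0.2}, {"tx": -0.001, "ty": 0, "tz": 0.029, "roll": 0.001, "jaw": 0.2}], "force": 30}}

```text
t: 3.58
position: [0.5025, -0.3646, 0.0206]
tcp_rot: [0.0, 0.976, 0.216, 0.0]
ft_force: [-0.4, 0.4, -0.1]
finger_gap: 0.0577
```

```bash
python3 - <<'E'
from h import *
o=ctrl.observe(); print(o["t"],o["position"],o["ft_force"],o["finger_gap"],o["qvel"].round(3))
E
```

```text
3.5833 [ 0.50245574 -0.36459336  0.020585  ] [-0.38507767  0.35887719 -0.12267199] 0.05766758344760357 [ 0.     0.004  0.005  0.002 -0.002 -0.002]
```

>>> {"method": "servo_tool", "body": {"deltas": [{"tx": 0, "ty": 0, "tz": 0.0008, "roll": 0, "jaw": 0.2}, {"tx": 0, "ty": 0, "tz": 0.0008, "roll": 0, "jaw": 0.2}, {"tx": 0, "ty": 0, "tz": 0.0008, "roll": 0, "jaw": 0.2}, {"tx": 0, "ty": 0, "tz": 0.0008, "roll": 0, "jaw": 0.2}, {"tx": 0, "ty": 0, "tz": 0.0008, "roll": 0, "jaw": 0.2}, {"tx": 0, "ty": 0, "tz": 0.0008, "roll": 0, "jaw": 0.2}, {"tx": 0, "ty": 0, "tz": 0.0008, "roll": 0, "jaw": 0.2}], "force": 30}}

```text
t: 4.17
position: [0.5022, -0.3643, 0.019]
tcp_rot: [-0.0, 0.976, 0.216, -0.0]
ft_force: [0.5, -0.5, 0.1]
finger_gap: 0.0338
```

```bash
python3 - <<'E'
from h import *
o=ctrl.observe(); print(o["t"],o["position"],o["ft_force"],o["finger_gap"],o["qvel"].round(3))
E
```

```text
4.1667 [ 0.50215018 -0.36432683  0.01896249] [ 0.46703273 -0.48521386  0.07204475] 0.03378670199979199 [-0.    -0.     0.    -0.001 -0.001  0.002]
```

>>> {"method": "servo_tool", "body": {"deltas": [{"tx": 0, "ty": 0, "tz": -0.02, "roll": 0, "jaw": 0.2}, {"tx": 0, "ty": 0, "tz": -0.05, "roll": 0, "jaw": 0.2}, {"tx": 0, "ty": 0, "tz": -0.08, "roll": 0, "jaw": 0.2}, {"tx": 0, "ty": 0, "tz": -0.08, "roll": 0, "jaw": 0.2}, {"tx": 0, "ty": 0, "tz": -0.08, "roll": 0, "jaw": 0.2}], "force": 45}}

```text
t: 4.58
position: [0.5032, -0.3652, 0.1015]
tcp_rot: [0.002, 0.976, 0.216, 0.001]
ft_force: [0.7, 1.0, -1.3]
finger_gap: 0.0337
```

```bash
python3 - <<'E'
from h import *
o=ctrl.observe(); print(o["t"],o["position"],o["ft_force"],o["finger_gap"],o["qvel"].round(3))
plan(fr(MT,(-.130,0,.1)),MT[2],o)
im=imaging.get_image("wrist");cv2.imwrite("pics/w2.png",im)
E
```

```text
4.5833 [ 0.50317473 -0.36517533  0.10151036] [ 0.65144881  1.02564184 -1.26088548] 0.03371620801723639 [ 0.     0.037  0.062 -0.001 -0.006 -0.001]
deltas [-0.0481 -0.1597  0.0007] roll -0.4117
```

View pics/w2.png

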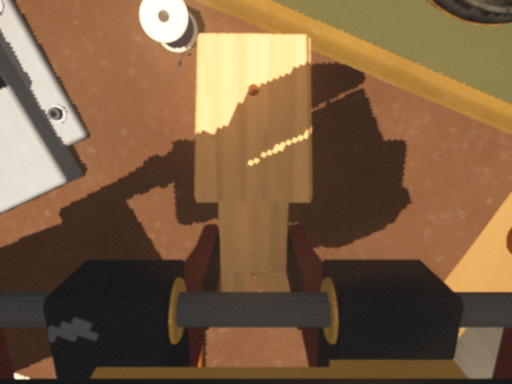

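The pin is held between the fingers with its tail ahead, lead edge at row 34 and shoulders at row 202.

>>> {"method": "servo_tool", "body": {"deltas": [{"tx": -0.048, "ty": -0.03, "tz": 0, "roll": -0.1, "jaw": 0.2}, {"tx": -0.048, "ty": -0.07, "tz": 0, "roll": -0.2, "jaw": 0.2}, {"tx": -0.048, "ty": -0.11, "tz": 0, "roll": -0.3, "jaw": 0.2}, {"tx": -0.048, "ty": -0.15, "tz": 0, "roll": -0.4117, "jaw": 0.2}, {"tx": -0.048, "ty": -0.16, "tz": 0, "roll": -0.4117, "jaw": 0.2}, {"tx": -0.048, "ty": -0.16, "tz": 0, "roll": -0.4117, "jaw": 0.2}, {"tx": -0.048, "ty": -0.16, "tz": 0, "roll": -0.4117, "jaw": 0.2}, {"tx": -0.048, "ty": -0.16, "tz": 0, "roll": -0.4117, "jaw": 0.2}]}}

```text
t: 5.3
position: [0.3911, -0.2401, 0.0982]
tcp_rot: [-0.0, 0.912, 0.411, -0.0]
ft_force: [0.1, -0.4, -1.2]
finger_gap: 0.0335
```

```bash
python3 - <<'E'
from h import *
import pickle
o=ctrl.observe(); print(o["t"],o["position"],o["ft_force"],o["finger_gap"],o["qvel"].round(3))
plan(fr(MT,(-.130,0,.1)),MT[2],o)
W=imaging.camera_model("wrist");im=imaging.get_image("wrist");cv2.imwrite("pics/w3.png",im)
pickle.dump((W,o),open("w3.pkl","wb"))
crop(im,140,0,240,215,3,"pics/w3c.png")
E
```

```text
5.3 [ 0.39113854 -0.24012191  0.09818096] [ 0.08248035 -0.38619421 -1.17181549] 0.033491866038143046 [-0.008  0.015 -0.022  0.001  0.005 -0.001]
deltas [ 0.0001  0.0012 -0.0018] roll -0.0006
```

View pics/w3c.png

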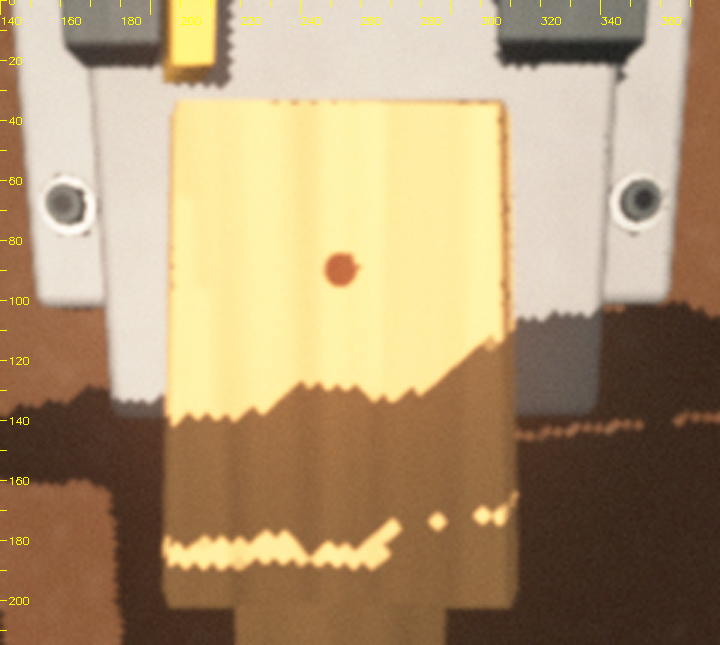

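```bash
python3 - <<'E'
from h import *
import pickle
from scipy.optimize import least_squares
W,o=pickle.load(open("w3.pkl","rb"))
up=lambda X:(np.array(X,float)+.5)/3-.5+[140,0]
L=[((-.08,.054,.026),(113,412)),((-.08,-.054,.026),(597,412)),((-.01,.054,.026),(92,66)),((-.01,-.054,.026),(613,66)),((-.01,-.054,.043),(645,42)),((-.01,.054,.043),(63,44))]
def res(p): return np.ravel([proj(W,fr(p,P))[0]-up(u) for P,u in L])
s=least_squares(res,MT,loss="soft_l1"); p=s.x;print(p.round(4),np.degrees(p[2])); print(res(p).reshape(-1,2).round(1).tolist())
for y in (-.031,.031): print(proj(W,fr(p,(-.01,y,.026))), up((505,62)))
zb=o["position"][2]-.019
PL=[((.075,.02275,.014),(175,102)),((.075,-.02275,.014),(505,102)),((0,.031,0),(163,604)),((0,-.031,0),(517,604))]
def r2(q):return np.ravel([proj(W,fr(q[:3],P)+[0,0,zb+q[3]*P[0]])[0]-up(u) for P,u in PL])
s=least_squares(r2,list(p)+[0]); print("pin",s.x.round(4)); print(r2(s.x).reshape(-1,2).round(1).tolist())
c,sn=np.cos(p[2]),np.sin(p[2]); d=s.x[:2]-p[:2]; print("pin in mount",c*d[0]+sn*d[1],-sn*d[0]+c*d[1],np.degrees(s.x[2]-p[2]))
d=o["position"][:2]-p[:2]; print("tcp in mount",c*d[0]+sn*d[1],-sn*d[0]+c*d[1])
E
```

```text
[ 0.4778 -0.1434  0.8512] 48.77071141194063
[[-1.5, 1.4], [0.3, 1.0], [-2.1, 0.0], [2.7, -0.6], [0.6, -0.2], [-0.1, -0.3]]
[[308.71228154  21.2190689 ]] [308.          20.33333333]
[[206.26010688  21.54728574]] [308.          20.33333333]
pin [ 0.4053 -0.2217  0.8484  0.0944]
[[-1.5, 1.2], [1.5, 1.2], [0.0, -1.7], [-0.0, -1.7]]
pin in mount -0.10668303398535278 0.0029161415701401683 -0.15945593299342437
tcp in mount -0.12987842073508907 0.001442574894351109
```

>>> {"method": "servo_tool", "body": {"deltas": [{"tx": 0.01, "ty": 0.003, "tz": 0.02, "roll": -0.003, "jaw": 0.2}, {"tx": 0.01, "ty": 0.003, "tz": 0.04, "roll": -0.003, "jaw": 0.2}, {"tx": 0.01, "ty": 0.003, "tz": 0.05, "roll": -0.003, "jaw": 0.2}, {"tx": 0.01, "ty": 0.003, "tz": 0.05, "roll": -0.003, "jaw": 0.2}, {"tx": 0.01, "ty": 0.003, "tz": 0.05, "roll": -0.003, "jaw": 0.2}, {"tx": 0.01, "ty": 0.003, "tz": 0.05, "roll": -0.003, "jaw": 0.2}]}}

```text
t: 5.85
position: [0.4003, -0.2348, 0.0499]
tcp_rot: [0.0, 0.911, 0.413, 0.0]
ft_force: [-0.8, -0.6, -1.4]
finger_gap: 0.0339
```

```bash
sed -i 's/ MT=.*/ MT=[.4778,-.1434,.8512]/' h.py
cat >> h.py <<'E'
def st():
    o=ctrl.observe(); c,s=np.cos(MT[2]),np.sin(MT[2]); d=o["position"][:2]-MT[:2]; f=o["ft_force"]
    Rc=rot(o["tcp_rot"])
    print("t",round(o["t"],2),"tcp in mount mm",np.round([1e3*(c*d[0]+s*d[1]),1e3*(-s*d[0]+c*d[1]),1e3*o["position"][2]],2),"yawerr",round(float(np.arctan2(Rc[1,0],Rc[0,0])-MT[2]),4),"F mount",np.round([c*f[0]+s*f[1],-s*f[0]+c*f[1],f[2]],2),"gap",round(o["finger_gap"],4),"tq",o["wrist_torque"].round(2),"qv",np.abs(o["qvel"]).max().round(3)); return o
E
python3 - <<'E'
from h import *
import pickle
o=st()
W=imaging.camera_model("wrist");im=imaging.get_image("wrist");cv2.imwrite("pics/w4.png",im)
pickle.dump((W,o),open("w4.pkl","wb"))
crop(im,140,0,240,215,3,"pics/w4c.png")
im=imaging.get_image("scene");crop(im,180,130,160,130,5,"pics/s4c.png")
E
```

```text
t 5.85 tcp in mount mm [-119.82   -1.93   49.93] yawerr -0.0007 F mount [-0.98  0.17 -1.37] gap 0.0339 tq [-0.09  0.15  0.03] qv 0.015
```

View pics/w4c.png

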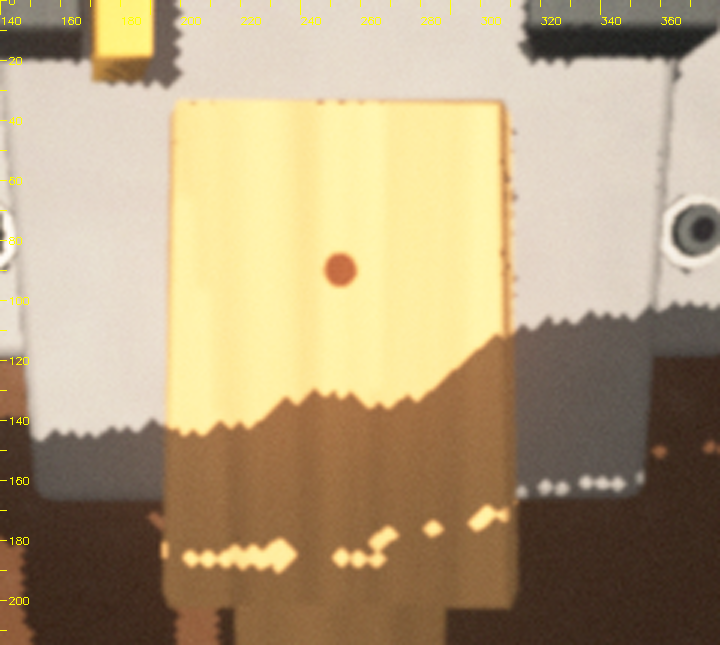

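View pics/s4c.png

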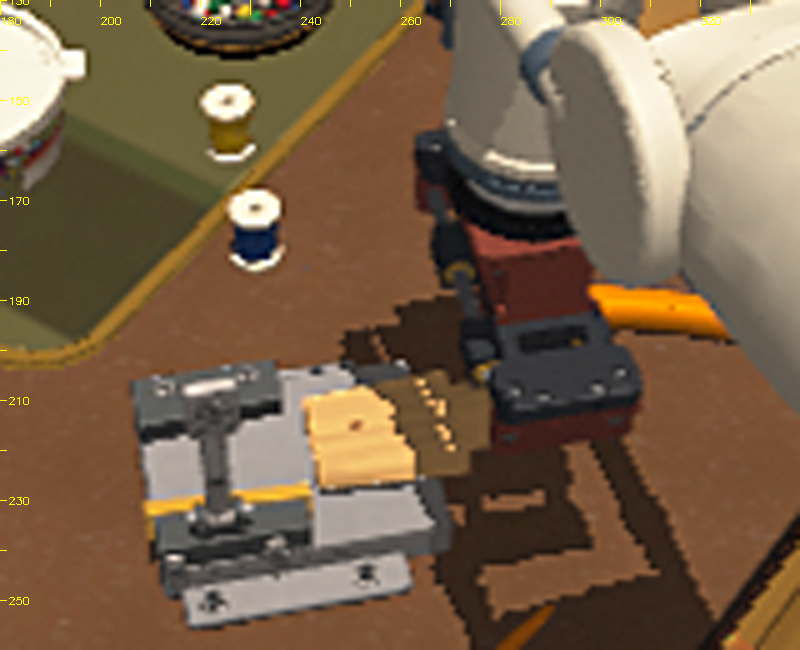

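The pin is centred: pin midline at column 253, bed midline at 253 to 254, right cheek and gib symmetric. I'll lower it to touch the bed.

>>> {"method": "servo_tool", "body": {"deltas": [{"tx": 0, "ty": 0, "tz": 0.002, "roll": 0, "jaw": 0.2}, {"tx": 0, "ty": 0, "tz": 0.004, "roll": 0, "jaw": 0.2}, {"tx": 0, "ty": 0, "tz": 0.004, "roll": 0, "jaw": 0.2}]}}

```text
t: 6.2
position: [0.3999, -0.2341, 0.0449]
tcp_rot: [0.0, 0.911, 0.413, 0.0]
ft_force: [0.2, 0.1, -1.6]
finger_gap: 0.0339
```

```bash
python3 -c "
from h import *
st()"
```

```text
t 6.2 tcp in mount mm [-119.56   -1.16   44.94] yawerr -0.0001 F mount [ 0.19 -0.05 -1.56] gap 0.0339 tq [-0.09  0.16 -0.01] qv 0.005
```

>>> {"method": "servo_tool", "body": {"deltas": [{"tx": 0, "ty": 0, "tz": 0.0005, "roll": 0, "jaw": 0.2}, {"tx": 0, "ty": 0, "tz": 0.001, "roll": 0, "jaw": 0.2}, {"tx": 0, "ty": 0, "tz": 0.001, "roll": 0, "jaw": 0.2}]}}

```text
t: 6.45
position: [0.4001, -0.2342, 0.0447]
tcp_rot: [0.0, 0.911, 0.413, 0.0]
ft_force: [-0.8, 1.4, 2.5]
finger_gap: 0.0336
```

```bash
python3 -c "
from h import *
st()"
```

```text
t 6.45 tcp in mount mm [-119.49   -1.42   44.69] yawerr 0.0 F mount [0.55 1.48 2.47] gap 0.0336 tq [0.17 0.28 0.05] qv 0.003
```

>>> {"method": "servo_tool", "body": {"deltas": [{"tx": 0.006, "ty": 0, "tz": -0.0003, "roll": 0, "jaw": 0.2}, {"tx": 0.012, "ty": 0, "tz": -0.0003, "roll": 0, "jaw": 0.2}, {"tx": 0.018, "ty": 0, "tz": -0.0003, "roll": 0, "jaw": 0.2}, {"tx": 0.024, "ty": 0, "tz": -0.0003, "roll": 0, "jaw": 0.2}, {"tx": 0.03, "ty": 0, "tz": -0.0003, "roll": 0, "jaw": 0.2}, {"tx": 0.03, "ty": 0, "tz": -0.0003, "roll": 0, "jaw": 0.2}]}}

```text
t: 6.95
position: [0.4209, -0.2106, 0.0449]
tcp_rot: [0.0, 0.911, 0.413, 0.001]
ft_force: [1.1, 1.3, 5.3]
finger_gap: 0.0337
```

```bash
python3 - <<'E'
from h import *
import pickle
o=st()
W=imaging.camera_model("wrist");im=imaging.get_image("wrist")
crop(im,140,0,240,215,3,"pics/w5c.png")
E
```

```text
t 6.95 tcp in mount mm [-88.01  -1.53  44.86] yawerr 0.0012 F mount [1.74 0.03 5.34] gap 0.0337 tq [ 0.25 -0.17 -0.01] qv 0.024
```

View pics/w5c.png

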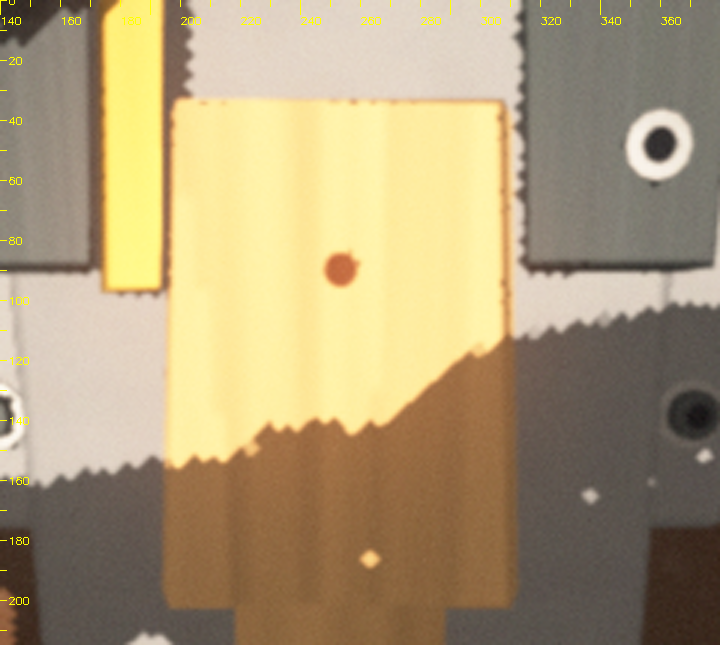

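The tail is entering the way, about 9 crop px clear of the gib and 10 to 15 clear of the right cheek, square. I'll continue.

>>> {"method": "servo_tool", "body": {"deltas": [{"tx": 0.005, "ty": 0.0003, "tz": -0.0003, "roll": 0, "jaw": 0.2}, {"tx": 0.01, "ty": 0.0003, "tz": -0.0003, "roll": 0, "jaw": 0.2}, {"tx": 0.015, "ty": 0.0003, "tz": -0.0003, "roll": 0, "jaw": 0.2}, {"tx": 0.02, "ty": 0.0003, "tz": -0.0003, "roll": 0, "jaw": 0.2}, {"tx": 0.024, "ty": 0.0003, "tz": -0.0003, "roll": 0, "jaw": 0.2}, {"tx": 0.024, "ty": 0.0003, "tz": -0.0003, "roll": 0, "jaw": 0.2}]}}

```text
t: 7.5
position: [0.4364, -0.1931, 0.0449]
tcp_rot: [0.0, 0.911, 0.413, 0.0]
ft_force: [0.8, 0.9, 4.4]
finger_gap: 0.0334
```

```bash
python3 - <<'E'
from h import *
import pickle
o=st()
W=imaging.camera_model("wrist");im=imaging.get_image("wrist")
crop(im,140,0,240,215,3,"pics/w6c.png")
E
```

```text
t 7.5 tcp in mount mm [-64.65  -1.65  44.91] yawerr 0.0004 F mount [1.23 0.01 4.38] gap 0.0334 tq [0.05 0.11 0.04] qv 0.011
```

View pics/w6c.png

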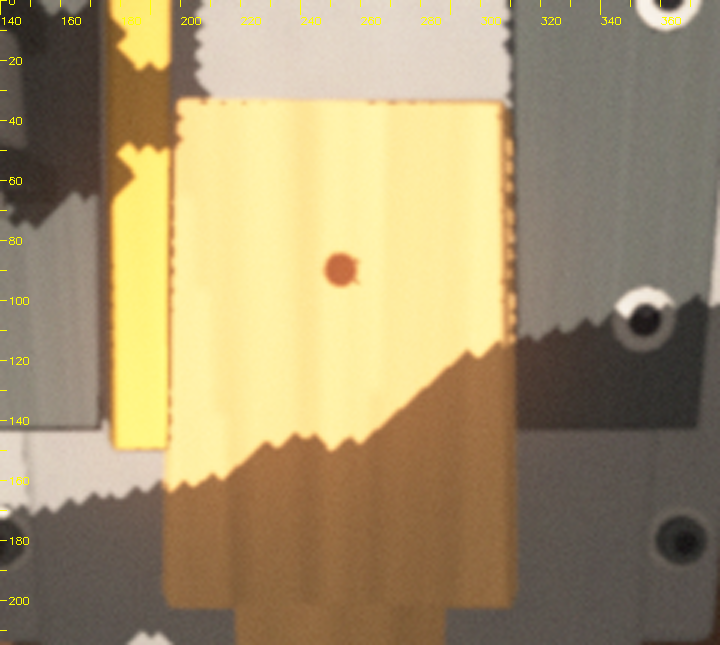

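>>> {"method": "servo_tool", "body": {"deltas": [{"tx": 0.0015, "ty": 0, "tz": -0.0002, "roll": 0, "jaw": 0.2}, {"tx": 0.003, "ty": 0, "tz": -0.0002, "roll": 0, "jaw": 0.2}, {"tx": 0.0045, "ty": 0, "tz": -0.0002, "roll": 0, "jaw": 0.2}, {"tx": 0.006, "ty": 0, "tz": -0.0002, "roll": 0, "jaw": 0.2}, {"tx": 0.0075, "ty": 0, "tz": -0.0002, "roll": 0, "jaw": 0.2}, {"tx": 0.008, "ty": 0, "tz": -0.0002, "roll": 0, "jaw": 0.2}]}}

```text
t: 8.05
position: [0.4412, -0.1876, 0.0449]
tcp_rot: [0.0, 0.911, 0.413, 0.0]
ft_force: [-2.1, -1.6, 6.9]
finger_gap: 0.0337
```

```bash
python3 -c "
from h import *
st()"
```

```text
t 8.05 tcp in mount mm [-57.38  -1.56  44.91] yawerr -0.0001 F mount [-2.56  0.5   6.87] gap 0.0337 tq [-0.24  0.37 -0.04] qv 0.011
```

>>> {"method": "servo_tool", "body": {"deltas": [{"tx": 0.001, "ty": 0, "tz": -0.0003, "roll": 0, "jaw": 0.2}, {"tx": 0.002, "ty": 0, "tz": -0.0003, "roll": 0, "jaw": 0.2}, {"tx": 0.003, "ty": 0, "tz": -0.0003, "roll": 0, "jaw": 0.2}, {"tx": 0.003, "ty": 0, "tz": -0.0003, "roll": 0, "jaw": 0.2}]}}

```text
t: 8.38
position: [0.4431, -0.1851, 0.0449]
tcp_rot: [-0.0, 0.911, 0.413, 0.0]
ft_force: [-0.2, -0.4, 2.6]
finger_gap: 0.0338
```

```bash
python3 -c "
from h import *
st()"
```

```text
t 8.38 tcp in mount mm [-54.28  -1.37  44.93] yawerr 0.0001 F mount [-0.46 -0.1   2.59] gap 0.0338 tq [-0.18  0.13 -0.05] qv 0.004
```

Nearly free still. Continue slowly.

>>> {"method": "servo_tool", "body": {"deltas": [{"tx": 0.001, "ty": 0, "tz": 0, "roll": 0, "jaw": 0.2}, {"tx": 0.002, "ty": 0, "tz": 0, "roll": 0, "jaw": 0.2}, {"tx": 0.003, "ty": 0, "tz": 0, "roll": 0, "jaw": 0.2}, {"tx": 0.004, "ty": 0, "tz": 0, "roll": 0, "jaw": 0.2}, {"tx": 0.004, "ty": 0, "tz": 0, "roll": 0, "jaw": 0.2}]}}

```text
t: 8.8
position: [0.4457, -0.1821, 0.0449]
tcp_rot: [-0.0, 0.911, 0.413, 0.0]
ft_force: [0.8, 0.5, 0.9]
finger_gap: 0.0336
```

```bash
python3 -c "
from h import *
st()"
```

```text
t 8.8 tcp in mount mm [-50.27  -1.35  44.91] yawerr 0.0001 F mount [ 0.95 -0.27  0.92] gap 0.0336 tq [-0.12  0.1  -0.04] qv 0.004
```

>>> {"method": "servo_tool", "body": {"deltas": [{"tx": 0.001, "ty": 0, "tz": 0, "roll": 0, "jaw": 0.2}, {"tx": 0.002, "ty": 0, "tz": 0, "roll": 0, "jaw": 0.2}, {"tx": 0.003, "ty": 0, "tz": 0, "roll": 0, "jaw": 0.2}, {"tx": 0.003, "ty": 0, "tz": 0, "roll": 0, "jaw": 0.2}]}}

```text
t: 9.13
position: [0.4477, -0.1799, 0.0449]
tcp_rot: [-0.0, 0.911, 0.413, 0.0]
ft_force: [0.2, -0.2, -0.2]
finger_gap: 0.0333
```

```bash
python3 -c "
from h import *
st()
im=imaging.get_image('wrist')
crop(im,170,0,190,215,3,'pics/w7c.png')"
```

```text
t 9.13 tcp in mount mm [-47.29  -1.38  44.92] yawerr 0.0001 F mount [ 0.01 -0.28 -0.16] gap 0.0333 tq [-0.01  0.03  0.02] qv 0.004
```

View pics/w7c.png

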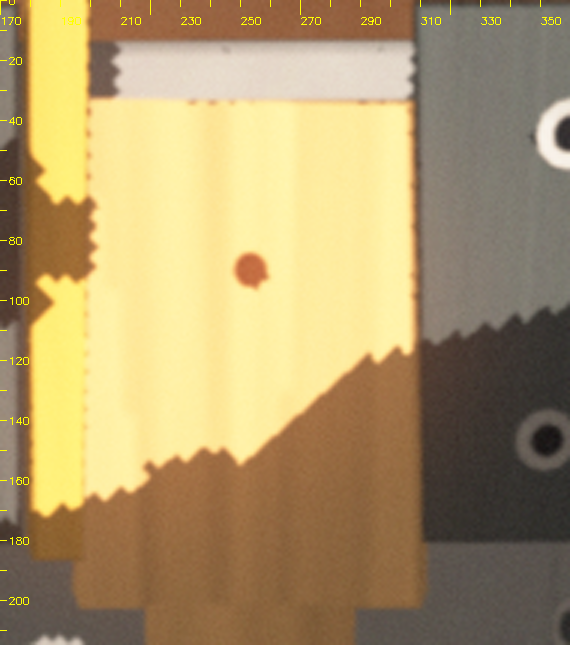

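Hardly any gap is left on either side, it is square, and forces are about zero. I'll let go, back off over the nose, shut the fingers and push on the end.

>>> {"method": "servo_tool", "body": {"deltas": [{"tx": 0, "ty": 0, "tz": 0, "roll": 0, "jaw": 0.65}, {"tx": 0, "ty": 0, "tz": 0, "roll": 0, "jaw": 0.65}, {"tx": 0, "ty": 0, "tz": 0, "roll": 0, "jaw": 0.65}, {"tx": 0, "ty": 0, "tz": 0, "roll": 0, "jaw": 0.65}, {"tx": 0, "ty": 0, "tz": -0.02, "roll": 0, "jaw": 0.65}, {"tx": 0, "ty": 0, "tz": -0.035, "roll": 0, "jaw": 0.65}, {"tx": -0.025, "ty": 0, "tz": -0.035, "roll": 0, "jaw": 0}, {"tx": -0.05, "ty": 0, "tz": -0.035, "roll": 0, "jaw": 0}, {"tx": -0.06, "ty": 0, "tz": -0.035, "roll": 0, "jaw": 0}, {"tx": -0.06, "ty": 0, "tz": -0.035, "roll": 0, "jaw": 0}, {"tx": -0.06, "ty": 0, "tz": -0.035, "roll": 0, "jaw": 0}, {"tx": -0.06, "ty": 0, "tz": -0.035, "roll": 0, "jaw": 0}], "force": 30}}

```text
t: 10.18
position: [0.4084, -0.2247, 0.08]
tcp_rot: [-0.0, 0.911, 0.413, 0.0]
ft_force: [0.2, -0.2, -0.3]
finger_gap: 0.0205
```

```bash
python3 - <<'E'
from h import *
st()
im=imaging.get_image('wrist'); cv2.imwrite('pics/w8.png',im)
E
```

```text
t 10.18 tcp in mount mm [-106.88   -1.45   79.97] yawerr -0.0002 F mount [-0.06 -0.31 -0.32] gap 0.0205 tq [-0.03  0.12  0.01] qv 0.008
```

View pics/w8.png

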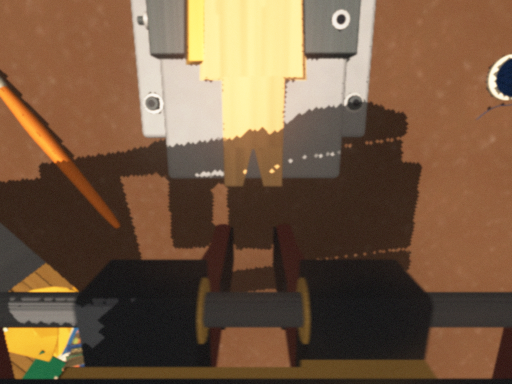

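The pin stays square in the way, its prong ends at row 186, just past the bed's edge at row 177. The fingers stand behind them, in line.

>>> {"method": "servo_tool", "body": {"deltas": [{"tx": 0, "ty": 0, "tz": 0.015, "roll": 0, "jaw": 0}, {"tx": 0, "ty": 0, "tz": 0.03, "roll": 0, "jaw": 0}, {"tx": 0, "ty": 0, "tz": 0.035, "roll": 0, "jaw": 0}, {"tx": 0, "ty": 0, "tz": 0.035, "roll": 0, "jaw": 0}, {"tx": 0.004, "ty": 0, "tz": 0.035, "roll": 0, "jaw": 0}, {"tx": 0.008, "ty": 0, "tz": 0.035, "roll": 0, "jaw": 0}, {"tx": 0.01, "ty": 0, "tz": 0.035, "roll": 0, "jaw": 0}, {"tx": 0.01, "ty": 0, "tz": 0.035, "roll": 0, "jaw": 0}]}}

```text
t: 10.9
position: [0.4155, -0.2175, 0.046]
tcp_rot: [0.001, 0.911, 0.413, 0.0]
ft_force: [1.0, 0.2, -0.2]
finger_gap: 0.0006
```

```bash
python3 - <<'E'
from h import *
st()
E
```

```text
t 10.9 tcp in mount mm [-96.8   -1.98  46.04] yawerr 0.0007 F mount [ 0.83 -0.6  -0.16] gap 0.0006 tq [-0.06  0.12 -0.01] qv 0.01
```

>>> {"method": "servo_tool", "body": {"deltas": [{"tx": 0.001, "ty": -0.0003, "tz": 0.001, "roll": 0, "jaw": 0}, {"tx": 0.002, "ty": -0.0003, "tz": 0.001, "roll": 0, "jaw": 0}, {"tx": 0.003, "ty": -0.0003, "tz": 0.001, "roll": 0, "jaw": 0}, {"tx": 0.004, "ty": -0.0003, "tz": 0.001, "roll": 0, "jaw": 0}, {"tx": 0.004, "ty": -0.0003, "tz": 0.001, "roll": 0, "jaw": 0}]}}

```text
t: 11.32
position: [0.4171, -0.2145, 0.0442]
tcp_rot: [0.0, 0.911, 0.413, 0.0]
ft_force: [-0.2, -0.6, -0.5]
finger_gap: 0.0006
```

```bash
python3 - <<'E'
from h import *
st()
E
```

```text
t 11.32 tcp in mount mm [-93.45  -1.24  44.19] yawerr -0.0002 F mount [-0.58 -0.23 -0.54] gap 0.0006 tq [-0.05  0.14  0.01] qv 0.004
```

>>> {"method": "servo_tool", "body": {"deltas": [{"tx": 0.0008, "ty": 0, "tz": -0.0006, "roll": 0, "jaw": 0}, {"tx": 0.0016, "ty": 0, "tz": -0.0006, "roll": 0, "jaw": 0}, {"tx": 0.0024, "ty": 0, "tz": -0.0006, "roll": 0, "jaw": 0}, {"tx": 0.003, "ty": 0, "tz": -0.0006, "roll": 0, "jaw": 0}]}}

```text
t: 11.65
position: [0.4191, -0.2123, 0.0448]
tcp_rot: [0.0, 0.911, 0.413, -0.0]
ft_force: [-0.4, 0.4, 0.1]
finger_gap: 0.0007
```

```bash
python3 - <<'E'
from h import *
st()
E
```

```text
t 11.65 tcp in mount mm [-90.55  -1.27  44.81] yawerr -0.0002 F mount [0.03 0.51 0.09] gap 0.0007 tq [-0.14  0.16 -0.03] qv 0.015
```

>>> {"method": "servo_tool", "body": {"deltas": [{"tx": 0.0008, "ty": 0, "tz": 0, "roll": 0, "jaw": 0}, {"tx": 0.0016, "ty": 0, "tz": 0, "roll": 0, "jaw": 0}, {"tx": 0.0024, "ty": 0, "tz": 0, "roll": 0, "jaw": 0}, {"tx": 0.003, "ty": 0, "tz": 0, "roll": 0, "jaw": 0}]}}

```text
t: 11.98
position: [0.4211, -0.21, 0.0448]
tcp_rot: [0.0, 0.911, 0.413, -0.0]
ft_force: [-0.0, -0.7, 0.1]
finger_gap: 0.0002
```

```bash
python3 - <<'E'
from h import *
st()
crop(imaging.get_image('wrist'),190,80,130,170,4,'pics/w9c.png')
E
```

```text
t 11.98 tcp in mount mm [-87.46  -1.22  44.77] yawerr -0.0001 F mount [-0.55 -0.42  0.11] gap 0.0002 tq [-0.12  0.14  0.03] qv 0.014
```

View pics/w9c.png

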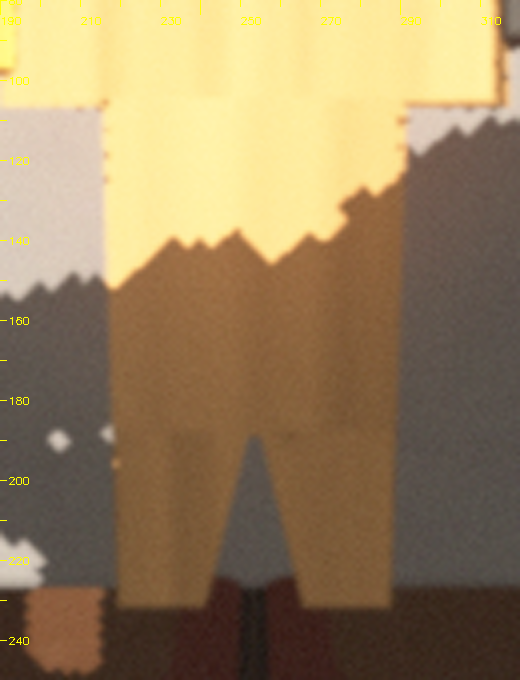

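The fingers stand directly behind both prong ends (crop row 605) and are centred on the notch. I'll keep creeping forward.

>>> {"method": "servo_tool", "body": {"deltas": [{"tx": 0.0007, "ty": 0, "tz": 0, "roll": 0, "jaw": 0}, {"tx": 0.0014, "ty": 0, "tz": 0, "roll": 0, "jaw": 0}, {"tx": 0.002, "ty": 0, "tz": 0, "roll": 0, "jaw": 0}, {"tx": 0.002, "ty": 0, "tz": 0, "roll": 0, "jaw": 0}]}}

```text
t: 12.37
position: [0.4224, -0.2085, 0.0447]
tcp_rot: [0.0, 0.911, 0.413, -0.0]
ft_force: [-0.4, -0.3, 0.5]
finger_gap: 0.0006
```

```bash
python3 - <<'E'
from h import *
st()
E
```

```text
t 12.37 tcp in mount mm [-85.49  -1.25  44.73] yawerr -0.0001 F mount [-0.45  0.08  0.54] gap 0.0006 tq [-0.18  0.12 -0.  ] qv 0.004
```

>>> {"method": "servo_tool", "body": {"deltas": [{"tx": 0.0007, "ty": 0, "tz": 0, "roll": 0, "jaw": 0}, {"tx": 0.0014, "ty": 0, "tz": 0, "roll": 0, "jaw": 0}, {"tx": 0.002, "ty": 0, "tz": 0, "roll": 0, "jaw": 0}, {"tx": 0.002, "ty": 0, "tz": 0, "roll": 0, "jaw": 0}]}}

```text
t: 12.7
position: [0.4237, -0.2073, 0.0448]
tcp_rot: [0.0, 0.911, 0.413, -0.0]
ft_force: [-1.0, -2.0, -0.2]
finger_gap: 0.0004
```

```bash
python3 - <<'E'
from h import *
st()
crop(imaging.get_image('wrist'),190,80,130,170,4,'pics/w10c.png')
E
```

```text
t 12.7 tcp in mount mm [-83.72  -1.37  44.8 ] yawerr -0.0002 F mount [-2.19 -0.55 -0.15] gap 0.0004 tq [-0.48  0.18 -0.05] qv 0.004
```

View pics/w10c.png

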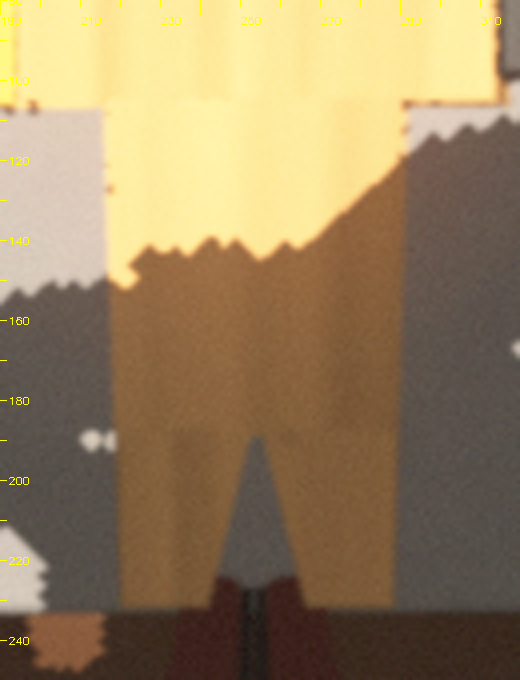

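Binding is beginning at 2 N. From here I'll use half-millimetre steps.

>>> {"method": "servo_tool", "body": {"deltas": [{"tx": 0.0005, "ty": 0, "tz": 0, "roll": 0, "jaw": 0}, {"tx": 0.001, "ty": 0, "tz": 0, "roll": 0, "jaw": 0}, {"tx": 0.001, "ty": 0, "tz": 0, "roll": 0, "jaw": 0}]}}

```text
t: 13.0
position: [0.4238, -0.2071, 0.0448]
tcp_rot: [0.001, 0.911, 0.413, -0.001]
ft_force: [-3.1, -5.8, 1.2]
finger_gap: 0.0005
```

```bash
python3 - <<'E'
from h import *
st()
E
```

```text
t 13.0 tcp in mount mm [-83.54  -1.36  44.8 ] yawerr -0.0006 F mount [-6.36 -1.5   1.23] gap 0.0005 tq [-0.98  0.63 -0.01] qv 0.002
```

>>> {"method": "servo_tool", "body": {"deltas": [{"tx": 0.0006, "ty": 0, "tz": 0, "roll": 0, "jaw": 0}, {"tx": 0.0012, "ty": 0, "tz": 0, "roll": 0, "jaw": 0}, {"tx": 0.0012, "ty": 0, "tz": 0, "roll": 0, "jaw": 0}]}}

```text
t: 13.25
position: [0.4239, -0.207, 0.0448]
tcp_rot: [0.001, 0.911, 0.412, -0.002]
ft_force: [-5.3, -7.7, 1.9]
finger_gap: 0.0006
```

```bash
python3 - <<'E'
from h import *
st()
E
```

```text
t 13.25 tcp in mount mm [-83.38  -1.35  44.81] yawerr -0.0011 F mount [-9.33 -1.06  1.94] gap 0.0006 tq [-1.42  1.08  0.01] qv 0.002
```

>>> {"method": "servo_tool", "body": {"deltas": [{"tx": 0.0006, "ty": 0, "tz": 0, "roll": 0, "jaw": 0}, {"tx": 0.0012, "ty": 0, "tz": 0, "roll": 0, "jaw": 0}, {"tx": 0.0012, "ty": 0, "tz": 0, "roll": 0, "jaw": 0}]}}

```text
t: 13.5
position: [0.424, -0.2069, 0.0448]
tcp_rot: [0.001, 0.911, 0.412, -0.003]
ft_force: [-8.3, -11.0, 1.6]
finger_gap: 0.0007
```

```bash
python3 - <<'E'
from h import *
st()
E
```

```text
t 13.5 tcp in mount mm [-83.2   -1.34  44.84] yawerr -0.0015 F mount [-13.75  -0.95   1.63] gap 0.0007 tq [-1.96  1.58  0.06] qv 0.002
```

>>> {"method": "servo_tool", "body": {"deltas": [{"tx": 0.0005, "ty": 0, "tz": 0, "roll": 0, "jaw": 0}, {"tx": 0.001, "ty": 0, "tz": 0, "roll": 0, "jaw": 0}, {"tx": 0.001, "ty": 0, "tz": 0, "roll": 0, "jaw": 0}]}}

```text
t: 13.75
position: [0.424, -0.2068, 0.0448]
tcp_rot: [0.002, 0.911, 0.412, -0.004]
ft_force: [-11.8, -12.3, 2.3]
finger_gap: -0.0
```

```bash
python3 - <<'E'
from h import *
st()
crop(imaging.get_image('wrist'),170,0,170,240,3,'pics/w11c.png')
E
```

```text
t 13.75 tcp in mount mm [-83.09  -1.32  44.81] yawerr -0.002 F mount [-17.04   0.71   2.35] gap -0.0 tq [-2.23  2.03 -0.01] qv 0.001
```

View pics/w11c.png

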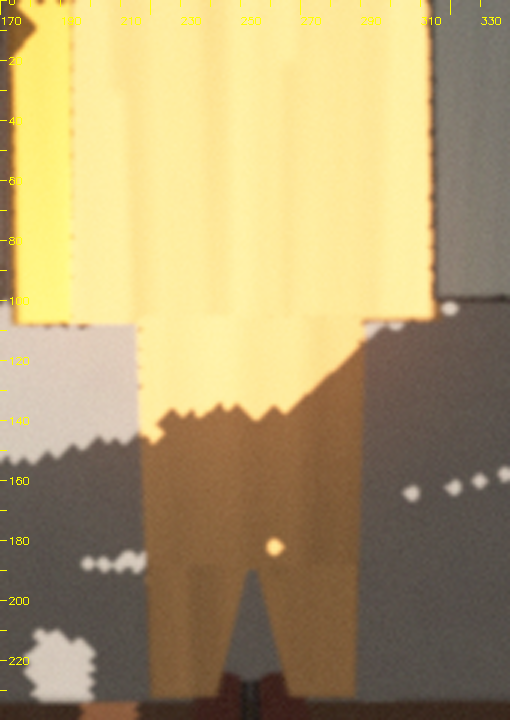

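Pin tight on both sides and square, push 17 N, the middle of the allowed band. I'll back off and raise the tool.

>>> {"method": "servo_tool", "body": {"deltas": [{"tx": 0, "ty": 0, "tz": 0, "roll": 0, "jaw": 0}, {"tx": 0, "ty": 0, "tz": 0, "roll": 0, "jaw": 0}, {"tx": -0.005, "ty": 0, "tz": 0, "roll": 0, "jaw": 0}, {"tx": -0.015, "ty": 0, "tz": 0, "roll": 0, "jaw": 0}, {"tx": -0.02, "ty": 0, "tz": -0.03, "roll": 0, "jaw": 0}, {"tx": -0.02, "ty": 0, "tz": -0.07, "roll": 0, "jaw": 0}, {"tx": -0.02, "ty": 0, "tz": -0.11, "roll": 0, "jaw": 0}, {"tx": -0.02, "ty": 0, "tz": -0.15, "roll": 0, "jaw": 0}, {"tx": -0.02, "ty": 0, "tz": -0.18, "roll": 0, "jaw": 0}, {"tx": -0.02, "ty": 0, "tz": -0.18, "roll": 0, "jaw": 0}, {"tx": -0.02, "ty": 0, "tz": -0.18, "roll": 0, "jaw": 0}]}}

```text
t: 14.72
position: [0.4141, -0.219, 0.2271]
tcp_rot: [0.002, 0.911, 0.413, 0.002]
ft_force: [-0.6, -0.5, -0.9]
finger_gap: 0.0004
```

```bash
python3 - <<'E'
from h import *
import pickle
o=st(); W=imaging.camera_model("wrist")
im=imaging.get_image('wrist'); cv2.imwrite('pics/w12.png',im); pickle.dump((W,o),open("w12.pkl","wb"))
crop(im,150,0,210,200,3,'pics/w12c.png')
S=imaging.camera_model("scene"); s=imaging.get_image('scene'); crop(s,190,180,100,100,6,'pics/s12c.png')
for th in (1.15,1.3,1.45,1.6,1.75):
  c,sn=np.cos(th),np.sin(th)
  # outer face point: along -y*c + z*s ; normal off = +4mm: shut up(+z), upright +y -> (s, c)
  P=(.034,.046-.087*c+.004*sn,.056+.087*sn+.004*c); T=(.034,.046-.106*c,.056+.106*sn)
  print(th,np.round(P,4),proj(S,fr(MT,P))[0].round(1),proj(W,fr(MT,P))[0].round(1),"tip",proj(S,fr(MT,T))[0].round(1),proj(W,fr(MT,T))[0].round(1))
E
```

```text
t 14.72 tcp in mount mm [-98.86  -1.93 227.05] yawerr 0.0004 F mount [-0.72  0.1  -0.91] gap 0.0004 tq [-0.06  0.14 -0.02] qv 0.076
1.15 [0.034  0.0141 0.137 ] [220.  200.6] [230.3   6.6] tip [218.9 192.4] [247.7  -1.1]
1.3 [0.034  0.0266 0.1409] [220.7 203.8] [210.4   4.7] tip [219.7 195.8] [222.   -4.1]
1.45 [0.034  0.0395 0.1428] [221.6 207.6] [189.5   3.7] tip [220.7 200.2] [194.5  -6. ]
1.6 [0.034  0.0525 0.1428] [222.5 212.2] [168.8   3.7] tip [221.8 205.6] [166.7  -6.5]
1.75 [0.034  0.0654 0.1409] [223.4 217.3] [149.3   4.5] tip [222.9 211.7] [140.   -5.6]
```

View pics/w12.png

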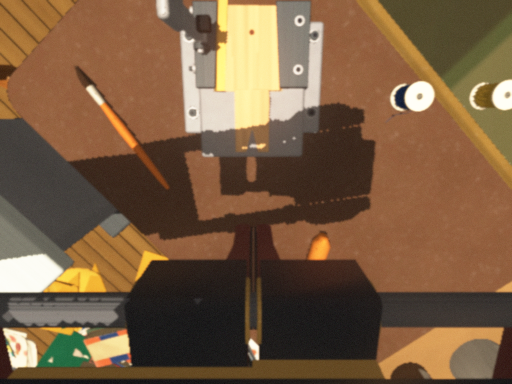

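View pics/s12c.png

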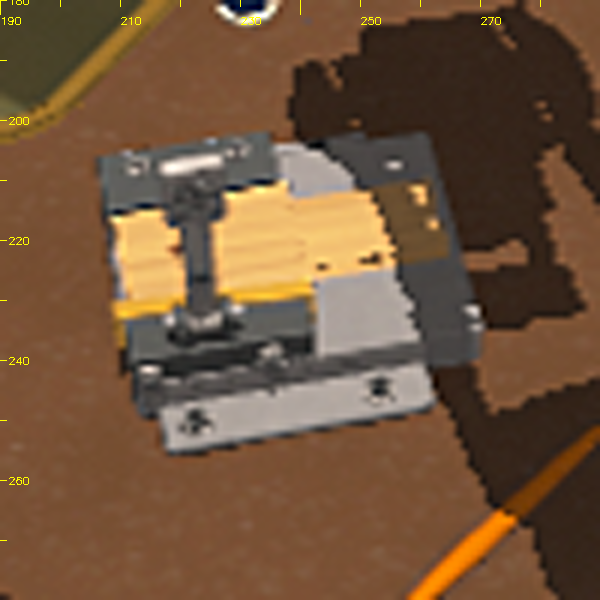

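Scene view: the plate's bright end is at about (222,207), so the lever stands at about 1.6 rad. The pin is seated with its shoulders just at the cheeks. Next the approach to the lever from its +y side.

```bash
python3 - <<'E'
from h import *
o=st()
plan(fr(MT,(.034,.085,.227)),MT[2],o)
plan(fr(MT,(.034,.085,.165)),MT[2],o)
E
```

```text
t 14.82 tcp in mount mm [-99.14  -0.8  223.45] yawerr 0.0002 F mount [-0.42  1.19 -0.82] gap 0.0008 tq [-0.07  0.09  0.05] qv 0.025
deltas [ 0.1332 -0.0858 -0.0033] roll 0.0002
deltas [ 0.1331 -0.0857  0.0587] roll 0.0002
```

View pics/w12c.png

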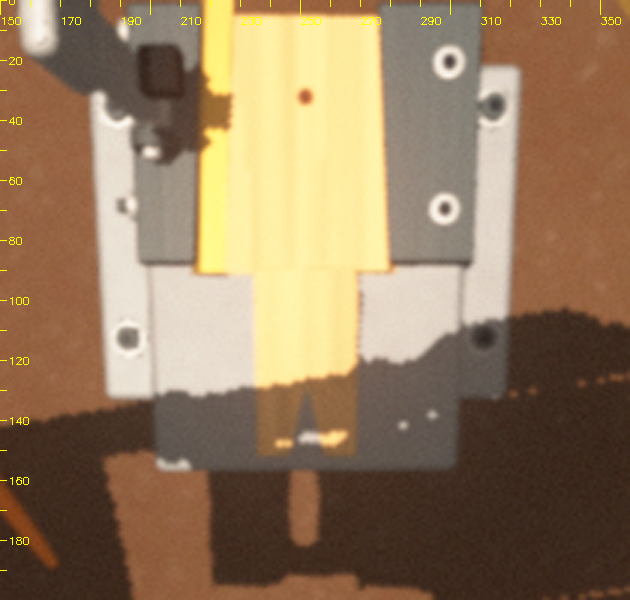

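>>> {"method": "servo_tool", "body": {"deltas": [{"tx": 0.03, "ty": -0.03, "tz": -0.003, "roll": 0, "jaw": 0}, {"tx": 0.06, "ty": -0.055, "tz": -0.003, "roll": 0, "jaw": 0}, {"tx": 0.09, "ty": -0.086, "tz": -0.003, "roll": 0, "jaw": 0}, {"tx": 0.12, "ty": -0.086, "tz": -0.003, "roll": 0, "jaw": 0}, {"tx": 0.133, "ty": -0.086, "tz": 0.01, "roll": 0, "jaw": 0}, {"tx": 0.133, "ty": -0.086, "tz": 0.04, "roll": 0, "jaw": 0}, {"tx": 0.133, "ty": -0.086, "tz": 0.058, "roll": 0, "jaw": 0}, {"tx": 0.133, "ty": -0.086, "tz": 0.058, "roll": 0, "jaw": 0}, {"tx": 0.133, "ty": -0.086, "tz": 0.058, "roll": 0, "jaw": 0}]}}

```text
t: 15.57
position: [0.4351, -0.0617, 0.1643]
tcp_rot: [-0.002, 0.911, 0.413, -0.002]
ft_force: [-0.4, -0.4, 0.3]
finger_gap: 0.0009
```

```bash
python3 - <<'E'
from h import *
o=st(); h=13;
im=imaging.get_image('scene'); crop(im,170,130,130,110,6,'pics/s13c.png')
c,s=np.cos(MT[2]),np.sin(MT[2]); d=o["position"][:2]-MT[:2]; y0=1e3*(-s*d[0]+c*d[1]); z0=1e3*o["position"][2]
for th in np.arange(1.6,-.01,-.1):
    C,S=np.cos(th),np.sin(th); y=46-92*C+4*S+h; z=56+92*S+4*C+17
    print(round(th,2),"y z",round(y,1),round(z,1),"ty",round((y0-y)/1e3,4),"tz",round((z0-z)/1e3,4))
E
```

```text
t 15.57 tcp in mount mm [ 33.33  86.   164.31] yawerr 0.0002 F mount [-0.61  0.05  0.3 ] gap 0.0009 tq [-0.08  0.12 -0.02] qv 0.064
1.6 y z 65.7 164.8 ty 0.0203 tz -0.0005
1.5 y z 56.5 165.1 ty 0.0295 tz -0.0007
1.4 y z 47.3 164.3 ty 0.0387 tz -0.0
1.3 y z 38.2 162.7 ty 0.0478 tz 0.0016
1.2 y z 29.4 160.2 ty 0.0566 tz 0.0041
1.1 y z 20.8 156.8 ty 0.0652 tz 0.0075
1.0 y z 12.7 152.6 ty 0.0733 tz 0.0117
0.9 y z 4.9 147.6 ty 0.0811 tz 0.0168
0.8 y z -2.2 141.8 ty 0.0882 tz 0.0225
0.7 y z -8.8 135.3 ty 0.0948 tz 0.029
0.6 y z -14.7 128.2 ty 0.1007 tz 0.0361
0.5 y z -19.8 120.6 ty 0.1058 tz 0.0437
0.4 y z -24.2 112.5 ty 0.1102 tz 0.0518
0.3 y z -27.7 104.0 ty 0.1137 tz 0.0603
0.2 y z -30.4 95.2 ty 0.1164 tz 0.0691
0.1 y z -32.1 86.2 ty 0.1181 tz 0.0781
-0.0 y z -33.0 77.0 ty 0.119 tz 0.0873
```

View pics/s13c.png

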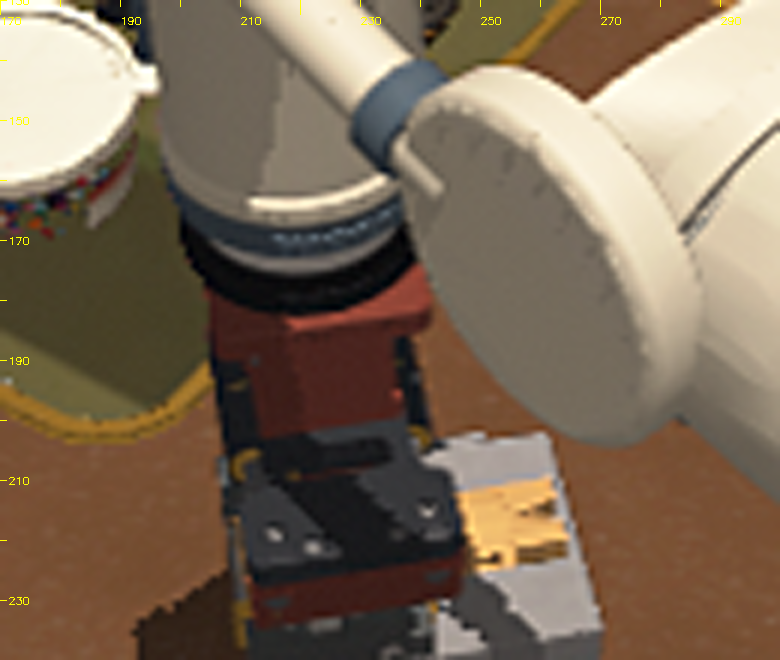

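The gripper hides the lever in this view, with no contact force yet. First half of the swing:

>>> {"method": "servo_tool", "body": {"deltas": [{"tx": 0.001, "ty": 0.01, "tz": 0, "roll": 0, "jaw": 0}, {"tx": 0.001, "ty": 0.02, "tz": 0, "roll": 0, "jaw": 0}, {"tx": 0.001, "ty": 0.0295, "tz": 0, "roll": 0, "jaw": 0}, {"tx": 0.001, "ty": 0.0387, "tz": 0, "roll": 0, "jaw": 0}, {"tx": 0.001, "ty": 0.0478, "tz": 0.0016, "roll": 0, "jaw": 0}, {"tx": 0.001, "ty": 0.0566, "tz": 0.0041, "roll": 0, "jaw": 0}, {"tx": 0.001, "ty": 0.0566, "tz": 0.0041, "roll": 0, "jaw": 0}]}}

```text
t: 16.2
position: [0.4804, -0.0999, 0.1618]
tcp_rot: [0.0, 0.911, 0.412, -0.0]
ft_force: [-0.1, 0.3, -0.4]
finger_gap: 0.0007
```

```bash
python3 - <<'E'
from h import *
o=st()
cv2.imwrite('pics/w14.png',imaging.get_image('wrist'))
E
```

```text
t 16.2 tcp in mount mm [ 34.48  26.72 161.85] yawerr -0.0012 F mount [ 0.1   0.28 -0.39] gap 0.0007 tq [-0.08  0.13  0.07] qv 0.025
```

View pics/w14.png

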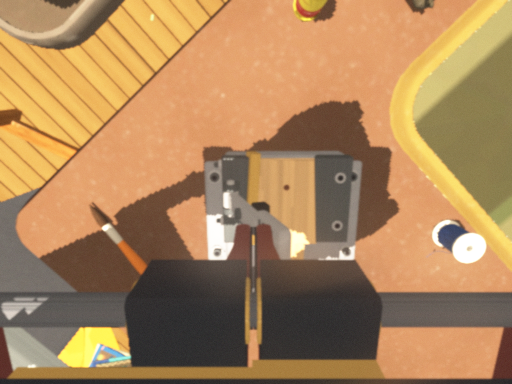

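The lever follows the fingers: hinge at (230,200), plate now around (300,243). I'll continue along the arc.

>>> {"method": "servo_tool", "body": {"deltas": [{"tx": 0, "ty": 0.006, "tz": 0.005, "roll": 0, "jaw": 0}, {"tx": 0, "ty": 0.014, "tz": 0.0093, "roll": 0, "jaw": 0}, {"tx": 0, "ty": 0.0218, "tz": 0.0143, "roll": 0, "jaw": 0}, {"tx": 0, "ty": 0.0289, "tz": 0.02, "roll": 0, "jaw": 0}, {"tx": 0, "ty": 0.0355, "tz": 0.0266, "roll": 0, "jaw": 0}, {"tx": 0, "ty": 0.0414, "tz": 0.0337, "roll": 0, "jaw": 0}, {"tx": 0, "ty": 0.0465, "tz": 0.0413, "roll": 0, "jaw": 0}, {"tx": 0, "ty": 0.0509, "tz": 0.0494, "roll": 0, "jaw": 0}, {"tx": 0, "ty": 0.0544, "tz": 0.0579, "roll": 0, "jaw": 0}, {"tx": 0, "ty": 0.0571, "tz": 0.0667, "roll": 0, "jaw": 0}, {"tx": 0, "ty": 0.0571, "tz": 0.0667, "roll": 0, "jaw": 0}]}}

```text
t: 17.17
position: [0.5217, -0.1362, 0.0931]
tcp_rot: [-0.001, 0.911, 0.413, -0.001]
ft_force: [-0.0, -0.4, 0.2]
finger_gap: 0.0006
```

```bash
python3 - <<'E'
from h import *
o=st()
cv2.imwrite('pics/w15.png',imaging.get_image('wrist'))
E
```

```text
t 17.17 tcp in mount mm [ 34.35 -28.33  93.11] yawerr -0.0003 F mount [-0.35 -0.25  0.22] gap 0.0006 tq [-0.04  0.06  0.03] qv 0.043
```

View pics/w15.png

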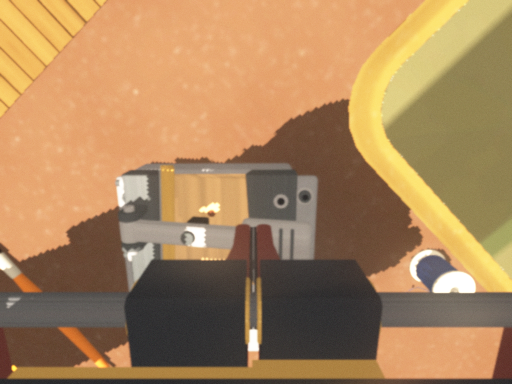

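The lever is almost down, with the plate under the fingers. Now the final press.

>>> {"method": "servo_tool", "body": {"deltas": [{"tx": 0, "ty": 0.004, "tz": 0.004, "roll": 0, "jaw": 0}, {"tx": 0, "ty": 0.008, "tz": 0.008, "roll": 0, "jaw": 0}, {"tx": 0, "ty": 0.01, "tz": 0.012, "roll": 0, "jaw": 0}, {"tx": 0, "ty": 0.01, "tz": 0.015, "roll": 0, "jaw": 0}, {"tx": 0, "ty": 0.01, "tz": 0.016, "roll": 0, "jaw": 0}, {"tx": 0, "ty": 0.01, "tz": 0.016, "roll": 0, "jaw": 0}]}}

```text
t: 17.72
position: [0.5301, -0.143, 0.0798]
tcp_rot: [0.0, 0.911, 0.413, -0.0]
ft_force: [0.5, 0.1, 0.0]
finger_gap: 0.0005
```

```bash
python3 - <<'E'
from h import *
o=st()
E
```

```text
t 17.72 tcp in mount mm [ 34.81 -39.04  79.77] yawerr -0.0001 F mount [ 0.42 -0.3   0.03] gap 0.0005 tq [-0.09  0.07 -0.01] qv 0.018
```

>>> {"method": "servo_tool", "body": {"deltas": [{"tx": 0, "ty": 0.001, "tz": 0.001, "roll": 0, "jaw": 0}, {"tx": 0, "ty": 0.001, "tz": 0.002, "roll": 0, "jaw": 0}, {"tx": 0, "ty": 0.001, "tz": 0.0025, "roll": 0, "jaw": 0}, {"tx": 0, "ty": 0.001, "tz": 0.0025, "roll": 0, "jaw": 0}]}}

```text
t: 18.05
position: [0.5307, -0.1434, 0.0782]
tcp_rot: [0.0, 0.911, 0.413, 0.0]
ft_force: [-1.9, 0.3, 4.7]
finger_gap: 0.0003
```

```bash
python3 - <<'E'
from h import *
o=st()
E
```

```text
t 18.05 tcp in mount mm [ 34.85 -39.82  78.18] yawerr -0.0 F mount [-0.99  1.59  4.66] gap 0.0003 tq [0.12 0.53 0.05] qv 0.002
```

>>> {"method": "servo_tool", "body": {"deltas": [{"tx": 0, "ty": 0, "tz": 0.0007, "roll": 0, "jaw": 0}, {"tx": 0, "ty": 0, "tz": 0.0014, "roll": 0, "jaw": 0}, {"tx": 0, "ty": 0, "tz": 0.0014, "roll": 0, "jaw": 0}]}}

```text
t: 18.3
position: [0.5308, -0.1434, 0.078]
tcp_rot: [0.0, 0.911, 0.413, 0.0]
ft_force: [-5.3, 2.5, 10.1]
finger_gap: 0.0005
```

```bash
python3 - <<'E'
from h import *
o=st()
E
```

```text
t 18.3 tcp in mount mm [ 34.91 -39.89  77.98] yawerr 0.0 F mount [-1.65  5.66 10.06] gap 0.0005 tq [ 0.33  0.98 -0.03] qv 0.002
```

>>> {"method": "servo_tool", "body": {"deltas": [{"tx": 0, "ty": -0.0005, "tz": 0.0004, "roll": 0, "jaw": 0}, {"tx": 0, "ty": -0.001, "tz": 0.0008, "roll": 0, "jaw": 0}, {"tx": 0, "ty": -0.001, "tz": 0.0008, "roll": 0, "jaw": 0}]}}

```text
t: 18.55
position: [0.5308, -0.1434, 0.0779]
tcp_rot: [0.001, 0.911, 0.413, 0.001]
ft_force: [-3.5, 0.3, 11.4]
finger_gap: 0.0004
```

```bash
python3 - <<'E'
from h import *
o=st()
E
```

```text
t 18.55 tcp in mount mm [ 34.9  -39.82  77.94] yawerr -0.0002 F mount [-2.06  2.79 11.44] gap 0.0004 tq [0.01 0.72 0.06] qv 0.002
```

>>> {"method": "servo_tool", "body": {"deltas": [{"tx": 0, "ty": 0, "tz": -0.005, "roll": 0, "jaw": 0}, {"tx": 0, "ty": 0, "tz": -0.03, "roll": 0, "jaw": 0}, {"tx": 0, "ty": 0, "tz": -0.06, "roll": 0, "jaw": 0}, {"tx": -0.03, "ty": 0, "tz": -0.09, "roll": 0, "jaw": 0}, {"tx": -0.06, "ty": 0, "tz": -0.11, "roll": 0, "jaw": 0}, {"tx": -0.1, "ty": 0, "tz": -0.12, "roll": 0, "jaw": 0}, {"tx": -0.13, "ty": -0.02, "tz": -0.12, "roll": 0, "jaw": 0}, {"tx": -0.14, "ty": -0.04, "tz": -0.12, "roll": 0, "jaw": 0}, {"tx": -0.14, "ty": -0.04, "tz": -0.12, "roll": 0, "jaw": 0}, {"tx": -0.14, "ty": -0.04, "tz": -0.12, "roll": 0, "jaw": 0}, {"tx": -0.14, "ty": -0.04, "tz": -0.12, "roll": 0, "jaw": 0}]}}

```text
t: 19.47
position: [0.4081, -0.2217, 0.1951]
tcp_rot: [0.0, 0.911, 0.413, 0.0]
ft_force: [-0.6, 0.8, -0.5]
finger_gap: 0.0003
```

```bash
python3 - <<'E'
from h import *
import pickle
o=st(); W=imaging.camera_model("wrist")
im=imaging.get_image('wrist'); pickle.dump((W,o),open("w16.pkl","wb"))
crop(im,150,0,210,200,3,'pics/w16c.png')
crop(imaging.get_image('scene'),190,180,100,100,6,'pics/s16c.png')
E
```

```text
t 19.47 tcp in mount mm [-104.81    0.8   195.09] yawerr 0.0001 F mount [ 0.21  0.95 -0.54] gap 0.0003 tq [-0.07  0.09  0.02] qv 0.021
```

View pics/w16c.png

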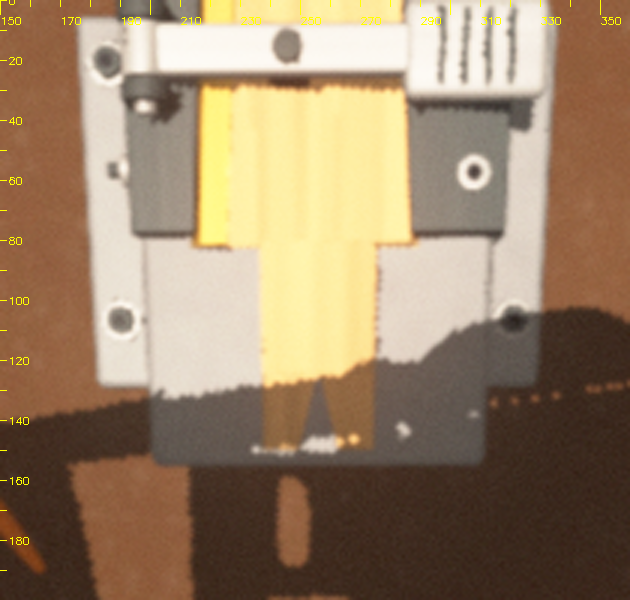

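View pics/s16c.png

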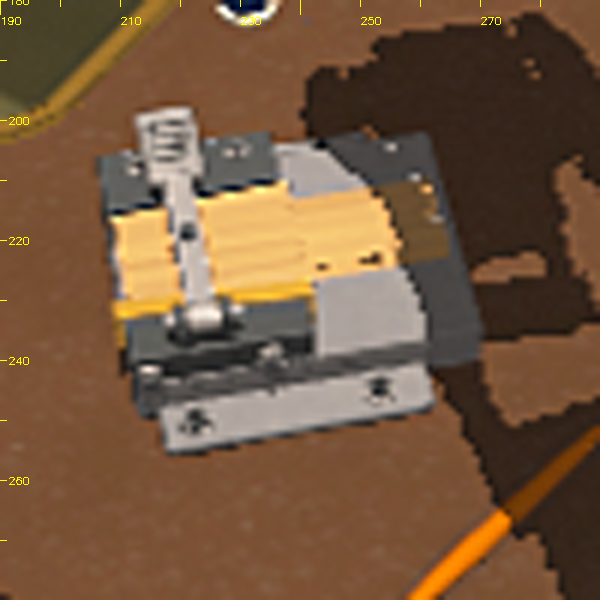

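Pin and lever both look right. A quick numeric check of the pin's pose and the loose objects before handing in.

```bash
python3 - <<'E'
from h import *
import pickle
W,o=pickle.load(open("w16.pkl","rb"))
up=lambda X:(np.array(X,float)+.5)/3-.5+[150,0]
def mt(w): c,s=np.cos(MT[2]),np.sin(MT[2]); d=w[:2]-MT[:2]; return np.round(1e3*np.array([c*d[0]+s*d[1],-s*d[0]+c*d[1]]),1)
for n,u,z in (("shoulderL",(260,242),.04),("shoulderR",(377,242),.04),("endL",(264,450),.04),("endR",(373,450),.04),("bedL",(151,464),.026),("bedR",(484,464),.026)): print(n,mt(back(W,up(u),z)))
a=cv2.imread("pics/top0.png"); b=imaging.get_image("top"); cv2.imwrite("pics/topend.png",np.hstack([a[110:290,130:350],b[110:290,130:350]]))
E
```

```text
shoulderL [-12.7  16.9]
shoulderR [-12.6 -17.1]
endL [-73.2  16.4]
endR [-73.2 -17.1]
bedL [-79.6  53.7]
bedR [-79.5 -53.9]
```

View pics/topend.png

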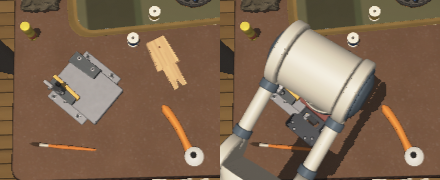

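The shoulders are at x = -12.7 mm, square and centred, and the spool, cutter and glue stick have not moved. Handing in.

```bash
python3 -c "
from station import ticket
print(ticket.sign_off())"
```

```text
the job is handed in; nothing more can be done
None
```

The pin is wedged in its mount and the lever is shut on it. I handed the job in at about 19.6 s, and no verdict was reported.

- **Pin:** I grasped it by the nose, laid it on the apron and slid it in tail first. When it was nearly tight I let go and pushed its end with closed fingers, building up to a steady 17 N.
- **Lever:** I swung it over along its arc and pressed the thumb plate with about 11 N, then lifted clear.
- **Last checks:**
    - The shoulders stand at mount x ≈ -12.7 mm, centred to about 0.3 mm and square to roughly 0.3°.
    - The lever lies level across the way. The plate height under load fits an angle of about 0.01 rad.
    - The spool, cutter and glue stick look unmoved in the top view.
    - The robot is clear of everything.
- **Not measured:** the grip on the right cheek and the foot's force on the pin. I only infer them from the 17 N and 11 N pushes.
- **One rejected move:** the tool refused one move call because rows were missing fields. I resent it, and nothing was disturbed.

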